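Swap the empty bobbin tray behind the thread cones

ROBOT

A 7-joint arm with a two-finger parallel gripper is mounted at the origin on the work surface. World frame = base frame: x ahead of the robot, y to its left, z up, the work surface at z = 0. Lengths are in m, angles in rad, forces in N, time in s.
With the tool pointing down it reaches from about 0.425 to 0.925 m from the base axis. Payload 6.8 kg.
Tool frame: the origin (TCP) lies at the very end of the fingers, on their centre line; the grasp point (between the pads) lies 19 mm behind it; z points along the fingers, x is the direction in which the jaws open and shut, and the axes are right-handed (so a half turn about z gives the same grasp; the last joint's range is limited). The gripper opens to 85 mm and grips with 20 to 120 N. Pads are 22 mm wide; open, the fingers measure 114 mm over their backs; the gripper's body (76 mm by 85 mm) begins 54 mm behind the grasp point. The pads swing forward as they close: fully open they stand 13 mm farther back than shut.
Start: joints at [1.141, 0.477, 0.022, 1.555, -0.011, 1.109, -0.083], TCP at [0.213, -0.64, 0.231] pointing down, gripper open.
Joint ranges: [-2.96, 2.96], [-0.34, 2.1], [-1.41, 1.46], [0.24, 2.44], [-1.37, 4.51], [0.17, 1.92], [-2.96, 2.96]. Speed limits (rad/s): [2.39, 2.39, 3.14, 3.14, 3.14, 3.14, 3.14].

INTERFACE

Orientations are given as a rotation vector (axis times angle).
In Python, from bench import get_obs, imaging, hand_in gives the robot as it stands.
- The arm moves only by the tool send_rows, never from a script. Its argument "motion" is a list of rows, each an object with "dp": the shift along the world's x, y, z in m, a list of three; "rot": the turn, a rotation vector about the world's x, y, z in rad, a list of three; "grip": the finger opening in m, from 0 to 0.0854. In form: [{"dp": [dx, dy, dz], "rot": [ax, ay, az], "grip": grip}, ...]. A call has 1 to 20 rows; each row shifts and turns the pose as measured when the row begins; what a row does not reach is not made up. A row lasts 1/8 s, in which the tool goes at most 62.5 mm and 10.7 degrees, less where a joint would pass 70% of its speed; a pose out of reach is approached as far as the arm can. A call is refused whole if a number of a shift passes 0.0625 or a number of a turn 0.188, either way. A call with a gripper value outside its range is refused whole. The fingers move at their own pace and stop on an object; "grip_force" is the grip in N (left out, the last holds). Time passes only in rows, so rows that do not move let the fingers close. It gives the time, the measured TCP pose, the force and the opening at its end, in the units of the state.
- get_obs(): the state, without advancing time (a new reading comes with each control period).
- imaging.grab_frame(name): name is "side" or "top" or "wrist"; returns a dict with "img" (400x640x3 uint8, red, green, blue), "fx", "fy", "cx", "cy" (pixels), "D" ([k1, k2, p1, p2, k3] as OpenCV has them; the pictures are not rectified), "R" (3x3) and "t" (3): a world point X has camera coordinates R X + t. Camera axes: x right, y down, z forward; pixel columns grow to the right and rows downward; lengths in m; the calibration is good to about 2 mm. A picture is of the moment at which its call begins. There is no depth.
- hand_in(): hands the job in, once; it reports no verdict.
The state is a dict: "clock": time; "joints": joint angles; "qvel": joint speeds; "tau": joint torques, N m; "tcp_pos": TCP position; "orientation": TCP orientation; "contact_force": force on the tool from outside, world axes, zero at the start; "moment": the same for the moment, N m; "grip_width": finger opening in m.
Only numpy, scipy, OpenCV 4.12 (cv2) and the standard library are available. Lean on these libraries where they do the work, as an engineer would, in place of code of your own. Each camera call takes 0.05 s, during which the arm holds its last target. There are 200 camera calls.

TASK

The bobbin tray in the bay behind the thread cones has run empty: stand the two cones that block it upright on the black side mat, lift the empty tray out and set it flat in the white empties bin, then put the full tray square into the bay that has come free. Finally set the two cones back, each on the very pin it came from, so that all four cones stand as they did; tip nothing over.

Things in the scene. Friction and masses are not known exactly. Their poses are not given: they have to be found in the camera images.
- caddy: Fixed plywood board 175 (x) x 324 (y) mm. Origin: centre of underside; -x side faces the robot; top at z = 18 mm, where cones and trays stand. Pins (8 mm thick, 38 high) at x -52, y -111, -37, 37, 111, a cone on each. Behind: 3 bays at x 12, y -74, 0, 74, each behind the gap of two pins, 71 wide between 12 mm high dividers, open front and back, holding empty tray, needle box, tin.
- cone_full: Full cone: 58 mm across at the foot, tapering to 44 at 112 mm height, grey core nose (21 mm) to 120; 0.22 kg. Off-white thread on a hollow core, upright; a bore 32 mm across and 50 deep in its foot drops over a caddy pin with 12 mm of play all round. Origin: centre of the underside, z up its axis.
- cone_used: Part-used slim cone: 50 mm across at the foot, tapering to 34 at 112 mm height, grey core nose (21 mm) to 120; 0.12 kg. Off-white thread on a hollow core, upright; a bore 32 mm across and 50 deep in its foot drops over a caddy pin with 12 mm of play all round. Origin: centre of the underside, z up its axis.
- cone_tube: Straight tube package: 52 mm across all the way to 106 mm height, brown card core nose (21 mm) to 114; 0.19 kg. Off-white thread on a hollow core, upright; a bore 32 mm across and 50 deep in its foot drops over a caddy pin with 12 mm of play all round. Origin: centre of the underside, z up its axis.
- cone_flanged: Flanged package: foot disc 60 mm across and 10 high, above it a straight body 43 across up to 108 mm height, grey core nose (21 mm) to 116; 0.16 kg. Off-white thread on a hollow core, upright; a bore 32 mm across and 50 deep in its foot drops over a caddy pin with 12 mm of play all round. Origin: centre of the underside, z up its axis.
- tray_empty: The empty bobbin tray: grey open plastic tray, 54 mm (its x) by 48 mm (its y), 34 mm high, walls 3 mm, nothing on its four little posts; 0.06 kg. In one of the caddy's bays, x along the caddy's x within 2 degrees, front edge about 8 mm behind the cones; free board behind it. Origin: centre of the underside; z up.
- tray_full: The full bobbin tray: the same grey tray, 54 mm (its x) by 48 mm (its y), 34 mm high, with four stacks of wound bobbins that stay in it; 0.14 kg. On the table in front of the caddy, its x turned up to 20 degrees from the robot's. Origin: centre of the underside; z up.
- side_mat: Black rubber side mat, fixed on the table to the left or right of the caddy, 120 mm (its x) by 190 mm (its y), 6 mm thick: room for two cones side by side along its y. Origin: centre of its underside; top at z = 6 mm.
- empties_bin: White shallow open bin for empty trays, fixed on the table at the other side of the caddy, 150 x 150 mm outside, 35 mm high, walls and floor 4 mm. Origin: centre of its underside; inner floor at z = 4 mm.
Not all that is in view belongs to the job. Leave any red look-alike of the tray_empty alone.

How it is judged:
By the outcome, as a careful person would: the job done as asked, in the order asked, and still so for the second after the job is handed in, with the robot touching nothing.
It also fails if it takes over 131 s, if anything falls off the work surface, if the arm or the gripper's body presses on something with over 40 N, if the wrist force passes 120 N, or if a joint passes its speed limit or range.

## Working session

There is one attempt and no reset: what is moved stays moved. The work goes in short steps, Python scripts to look and compute and a tool call to move; the robot and the scene stay as the last step left them, time stands still between calls to the robot, and variables do not carry over. Pictures are saved under pics/ and viewed, about 12 in all and at most 16, crops included, and the job is handed in when it is done.

Besides the shell and the picture viewer there is one more tool, called after "Call:" in YAML: its name, and indented under it one key for each argument. send_rows: Moves the arm, as the interface text tells. Its arguments: {"type":"object","properties":{"motion":{"type":"array","items":{"type":"object","properties":{"dp":{"type":"array","items":{"type":"number"}},"rot":{"type":"array","items":{"type":"number"}},"grip":{"type":"number"}}}},"grip_force":{"type":"number"}},"required":["motion"]}

```bash
mkdir -p pics; ls
cat > h.py <<'E'
import numpy as np, cv2
from bench import get_obs, imaging, hand_in
def grab(n,save=None):
    f=imaging.grab_frame(n)
    if save: cv2.imwrite('pics/'+save,f['img'][:,:,::-1])
    return f
def K(f): return np.array([[f['fx'],0,f['cx']],[0,f['fy'],f['cy']],[0,0,1.]])
def ray(f,px):
    u=cv2.undistortPoints(np.array(px,float).reshape(-1,1,2),K(f),np.array(f['D'],float)).reshape(-1,2)
    d=np.c_[u,np.ones(len(u))]@np.array(f['R']); c=-np.array(f['R']).T@np.array(f['t'])
    return c,d
def onz(f,px,z):
    c,d=ray(f,px); return c+d*((z-c[2])/d[:,2])[:,None]
def proj(f,X):
    return cv2.projectPoints(np.array(X,float).reshape(-1,3),cv2.Rodrigues(np.array(f['R'],float))[0],np.array(f['t'],float),K(f),np.array(f['D'],float))[0].reshape(-1,2)
E
python3 - <<'E'
from h import *
print(get_obs())
a=grab('top','top0.png');b=grab('side','side0.png')
for f in(a,b): print(f['fx'],np.round(-np.array(f['R']).T@np.array(f['t']),3),np.round(f['R'],2).tolist())
E
```

```text
pics
{'clock': 0.0, 'joints': array([ 1.14090457,  0.47780628,  0.0223352 ,  1.55643386, -0.01150531,
        1.10932134, -0.08314337]), 'qvel': array([ 0.00025155,  0.0013219 ,  0.00011247,  0.00026848, -0.00068804,
        0.00015849,  0.00034258]), 'tau': array([ 7.39846146e-04, -5.96453047e+01,  1.60787232e+00, -2.81203526e+01,
        1.23834264e-02,  9.31803079e-03,  4.00216948e-06]), 'tcp_pos': array([ 0.21328336, -0.63979496,  0.23032893]), 'orientation': array([-2.54782611e+00,  1.83632798e+00,  2.45879148e-03]), 'contact_force': array([ 0.39411335,  0.11639043, -0.31942906]), 'moment': array([0.00517595, 0.03615737, 0.05908734]), 'grip_width': 0.08544712035530162}
374.79428631437696 [0.388 0.014 1.014] [[0.02, -1.0, 0.01], [-0.98, -0.02, -0.2], [0.2, -0.01, -0.98]]
418.2891213213732 [0.09  0.652 0.527] [[-0.8, -0.6, -0.02], [-0.29, 0.42, -0.86], [0.53, -0.68, -0.51]]
```

View pics/top0.png

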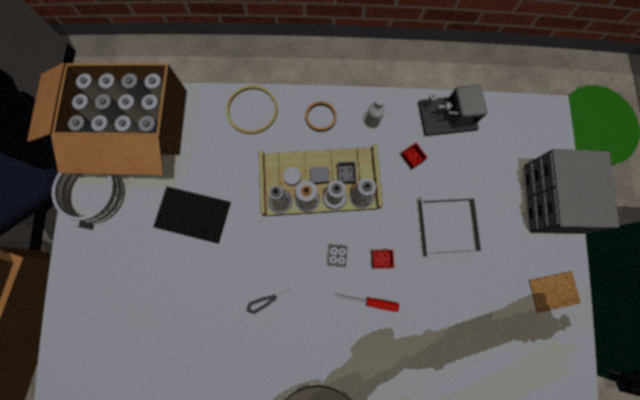

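View pics/side0.png

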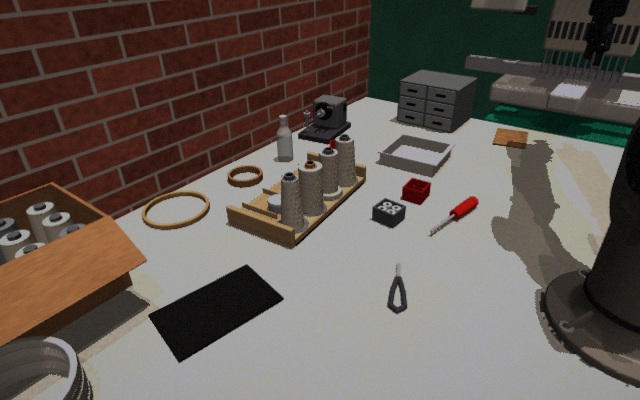

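Top view: the cones are at pixels (279,197), (307,194), (335,192) and (364,190). Tray candidates:
- Grey tray in the right bay at (346,172): empty, the one to remove.
- Grey tray at (337,255): the full one.
- Red trays at (382,259) and (413,155): decoys.
- Needle box at (319,174) and tin at (292,175): not part of the job.

The black mat is at (192,215) and the white bin at (449,227). I'll check the choice in a close crop.

Run:
```python
from h import *
im=cv2.imread('pics/top0.png')[140:270,255:395]
cv2.imwrite('pics/c1.png',cv2.resize(im,None,fx=5,fy=4.6,interpolation=cv2.INTER_CUBIC))
f=grab('top')
g=cv2.cvtColor(f['img'],cv2.COLOR_RGB2HSV)
def rect(mask,box,z,n):
    x0,y0,x1,y1=box; m=np.zeros(mask.shape,np.uint8); m[y0:y1,x0:x1]=mask[y0:y1,x0:x1]
    c=max(cv2.findContours(m,0,1)[0],key=cv2.contourArea)
    w=onz(f,c.reshape(-1,2).astype(float),z)[:,:2].astype(np.float32)
    r=cv2.minAreaRect(w); print(n,np.round(r[0],4),np.round(r[1],4),round(r[2],1), np.round(cv2.boxPoints(r),3).tolist())
V=g[:,:,2];S=g[:,:,1];H=g[:,:,0]
rect(((V<45)*255).astype(np.uint8),(145,180,240,250),.006,'mat')
rect(((V<120)*255).astype(np.uint8),(410,190,490,265),.035,'bin')
rect(((V<120)*255).astype(np.uint8),(320,238,355,272),.03,'full')
rect(((S>70)*255).astype(np.uint8),(255,140,390,220),.018,'caddy')
for n,p in dict(f=(279,190),t=(307,187),fl=(336,186),u=(365,184)).items(): print(n,onz(f,[p],.117).round(3))
print('tray',onz(f,[(346,170)],.05).round(3), f['img'][235,449],f['img'][300,200],f['img'][255,330],f['img'][215,192])
```

```text
mat [0.5496 0.3576] [0.1835 0.1134] 77.6 [[0.4749999940395355, 0.2800000011920929], [0.5849999785423279, 0.25600001215934753], [0.625, 0.4350000023841858], [0.5139999985694885, 0.45899999141693115]]
bin [ 0.5317 -0.3358] [0.161  0.1624] 4.2 [[0.4449999928474426, -0.26100000739097595], [0.4569999873638153, -0.4230000078678131], [0.6179999709129333, -0.41100001335144043], [0.6060000061988831, -0.24899999797344208]]
full [ 0.4471 -0.0386] [0.055  0.0606] 86.5 [[0.41499999165534973, -0.06400000303983688], [0.47600001096725464, -0.06800000369548798], [0.4790000021457672, -0.013000000268220901], [0.4180000126361847, -0.008999999612569809]]
caddy [0.6531 0.0103] [0.1794 0.3274] 5.2 [[0.5490000247955322, 0.16500000655651093], [0.5789999961853027, -0.16099999845027924], [0.7570000290870667, -0.14499999582767487], [0.7279999852180481, 0.1809999942779541]]
f [[0.597 0.109 0.117]]
t [[0.607 0.041 0.117]]
fl [[ 0.611 -0.03   0.117]]
u [[ 0.618 -0.102  0.117]]
tray [[ 0.672 -0.06   0.05 ]] [127 128 137] [125 128 136] [80 80 80] [16 14  9]
```

View pics/c1.png

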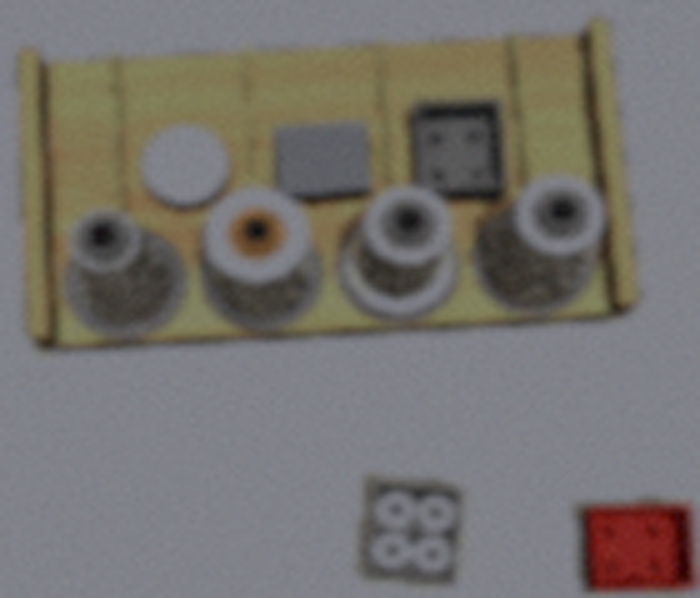

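The crop shows the slim cone, brown-nosed tube, flanged cone at (336,187) and full cone at (367,186). The empty grey tray sits behind the gap between the last two. So the flanged and full cones are the blockers. The mat is on the left (+y) and the bin on the right (-y). I'm moving above them.

Call:
send_rows:
  motion:
    - {"dp": [0.01, 0.04, 0.006], "rot": [0, 0, 0.0], "grip": 0.0854}
    - {"dp": [0.01, 0.04, 0.006], "rot": [0, 0, 0.08], "grip": 0.0854}
    - {"dp": [0.02, 0.04, 0.006], "rot": [0, 0, 0.09], "grip": 0.0854}
    - {"dp": [0.025, 0.04, 0.006], "rot": [0, 0, 0.09], "grip": 0.0854}
    - {"dp": [0.025, 0.04, 0.006], "rot": [0, 0, 0.09], "grip": 0.0854}
    - {"dp": [0.025, 0.04, 0.006], "rot": [0, 0, 0.09], "grip": 0.0854}
    - {"dp": [0.025, 0.04, 0.006], "rot": [0, 0, 0.09], "grip": 0.0854}
    - {"dp": [0.025, 0.04, 0.006], "rot": [0, 0, 0.09], "grip": 0.0854}
    - {"dp": [0.025, 0.04, 0.006], "rot": [0, 0, 0.09], "grip": 0.0854}
    - {"dp": [0.025, 0.04, 0.006], "rot": [0, 0, 0.09], "grip": 0.0854}
    - {"dp": [0.025, 0.04, 0.006], "rot": [0, 0, 0.09], "grip": 0.0854}
    - {"dp": [0.025, 0.04, 0.006], "rot": [0, 0, 0.09], "grip": 0.0854}
    - {"dp": [0.025, 0.04, 0.006], "rot": [0, 0, 0.09], "grip": 0.0854}
    - {"dp": [0.025, 0.04, 0.006], "rot": [0, 0, 0.09], "grip": 0.0854}
    - {"dp": [0.02, 0.03, 0.006], "rot": [0, 0, 0.09], "grip": 0.0854}
    - {"dp": [0.02, 0.02, 0.0], "rot": [0, 0, 0.09], "grip": 0.0854}
    - {"dp": [0, 0, 0], "rot": [0, 0, 0], "grip": 0.0854}

```text
clock: 2.28
tcp_pos: [0.5721, -0.0069, 0.3198]
orientation: [3.132, 0.209, -0.007]
contact_force: [-0.3, -0.8, 0.3]
grip_width: 0.0854
```

```bash
cat >> h.py <<'E'
def st():
    o=get_obs(); R=cv2.Rodrigues(np.array(o['orientation'],float))[0]
    print('t%.2f'%o['clock'],'tcp',o['tcp_pos'].round(4),'yaw x %.1f'%np.degrees(np.arctan2(R[1,0],R[0,0])),'z',R[:,2].round(3),'F',o['contact_force'].round(1),'w %.4f'%o['grip_width'],'j',o['joints'].round(2)); return o
E
python3 - <<'E'
from h import *
st(); f=grab('wrist','w1.png'); print((-np.array(f['R']).T@f['t']).round(3),np.round(f['R'],2).tolist())
E
```

```text
t2.27 tcp [ 0.5721 -0.0069  0.3198] yaw x 7.6 z [-0.004 -0.003 -1.   ] F [-0.3 -0.8  0.3] w 0.0854 j [ 0.37  0.29 -0.58  1.66  0.17  1.24 -0.11]
[0.562 0.072 0.464] [[0.99, 0.13, -0.0], [0.13, -0.94, 0.31], [0.04, -0.31, -0.95]]
```

View pics/w1.png

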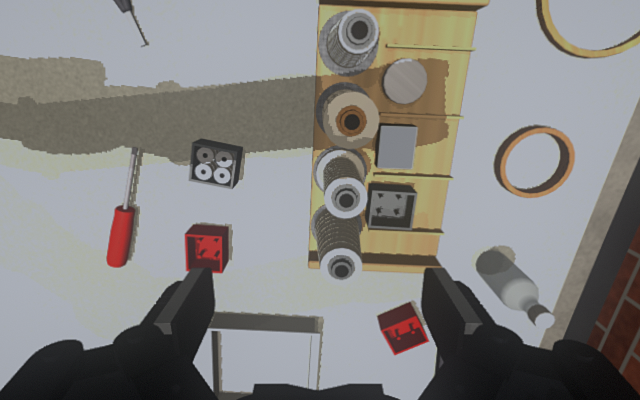

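Wrist view: noses at full (343,268), flanged (345,199), tube (351,121) and slim (358,29). The empty tray is at (391,206), the full tray at (216,163), and there are red decoys at (207,250) and (403,330).

Run:
```python
from h import *
f=grab('wrist')
for n,p,z in [('full',(343,268),.138),('flg',(345,199),.134),('tube',(351,121),.132),('slim',(358,29),.138)]: print(n,onz(f,[p],z).round(4)[0])
print('div',onz(f,[(371,231),(440,233),(370,173),(450,177),(385,113),(460,116),(387,46),(474,50)],.03)[:,:2].round(4).tolist())
print('front edge',onz(f,[(311,268),(316,90),(319,12)],.018)[:,:2].round(4).tolist())
g=cv2.cvtColor(f['img'],cv2.COLOR_RGB2HSV)
def rim(box,z,thr):
    x0,y0,x1,y1=box; m=np.zeros(g.shape[:2],np.uint8)
    m[y0:y1,x0:x1]=((g[y0:y1,x0:x1,1]<60)&(g[y0:y1,x0:x1,2]<thr))*255
    c=max(cv2.findContours(m,0,1)[0],key=cv2.contourArea); p=cv2.minAreaRect(c); print(np.round(cv2.boxPoints(p)).tolist(),p)
    r=cv2.minAreaRect(onz(f,c.reshape(-1,2).astype(float),z)[:,:2].astype(np.float32)); print(np.round(r[0],4),np.round(r[1],4),r[2])
rim((180,125,255,200),.034,105);rim((367,178,420,232),.052,115)
im=f['img'][120:280,180:430,::-1]; cv2.imwrite('pics/c2.png',cv2.resize(im,None,fx=3.2,fy=3.2,interpolation=cv2.INTER_CUBIC))
```

```text
full [ 0.6096 -0.1056  0.138 ]
flg [ 0.6008 -0.0337  0.134 ]
tube [0.595  0.0397 0.132 ]
slim [0.5883 0.1138 0.138 ]
div [[0.6534, -0.1056], [0.7427, -0.0965], [0.6385, -0.0291], [0.7372, -0.0213], [0.6431, 0.0444], [0.7305, 0.0521], [0.6315, 0.1154], [0.7273, 0.1232]]
front edge [[0.5831, -0.1765], [0.5596, 0.0591], [0.5524, 0.1408]]
[[185.0, 176.0], [193.0, 135.0], [247.0, 146.0], [239.0, 187.0]] ((215.9807586669922, 161.09616088867188), (54.91251754760742, 42.16497039794922), 11.309932708740234)
[ 0.4512 -0.0385] [0.0532 0.065 ] 85.59855651855469
[[365.0, 226.0], [368.0, 181.0], [417.0, 185.0], [414.0, 230.0]] ((391.46685791015625, 205.49781799316406), (49.15754318237305, 45.23292541503906), 3.814074993133545)
[ 0.6671 -0.061 ] [0.0589 0.0589] 5.766969680786133
```

View pics/c2.png

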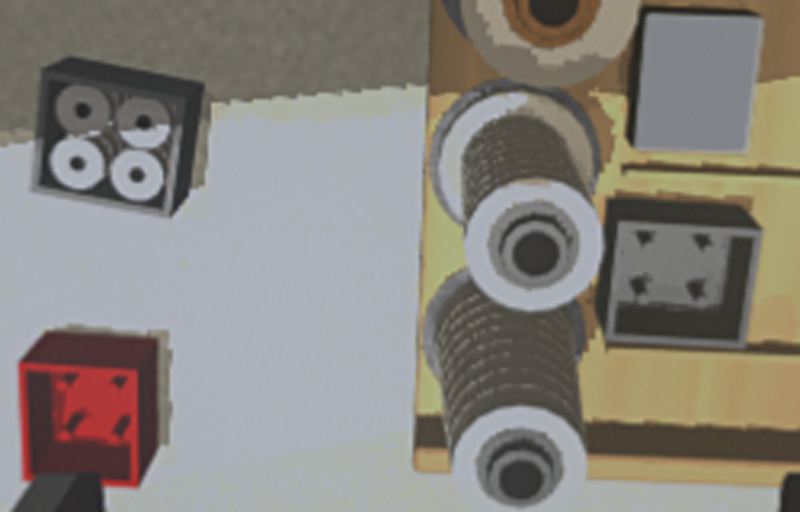

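Call:
send_rows:
  motion:
    - {"dp": [0.015, -0.0135, -0.02], "rot": [0, 0, -0.02]}
    - {"dp": [0.015, -0.0135, -0.03], "rot": [0.003, -0.004, -0.02]}
    - {"dp": [0, 0, -0.035]}
    - {"dp": [0, 0, -0.035]}
    - {"dp": [0, 0, -0.035]}
    - {"dp": [0, 0, -0.03]}
    - {"dp": [0, 0, -0.02]}
    - {"dp": [0, 0, -0.01]}
    - {"dp": [0, 0, 0]}
  grip_force: 40

```text
$.motion[0]: bad value
```

Run:
```python
from h import *
st()
```

```text
t2.38 tcp [ 0.5711 -0.0095  0.3198] yaw x 7.4 z [-0.005 -0.004 -1.   ] F [ 0.1 -1.1 -0.7] w 0.0854 j [ 0.37  0.29 -0.58  1.66  0.17  1.24 -0.11]
```

Call:
send_rows:
  motion:
    - {"dp": [0.015, -0.0125, -0.02], "rot": [0, 0, -0.02], "grip": 0.0854}
    - {"dp": [0.016, -0.0125, -0.03], "rot": [0.003, -0.004, -0.02], "grip": 0.0854}
    - {"dp": [0, 0, -0.035], "rot": [0, 0, 0], "grip": 0.0854}
    - {"dp": [0, 0, -0.035], "rot": [0, 0, 0], "grip": 0.0854}
    - {"dp": [0, 0, -0.035], "rot": [0, 0, 0], "grip": 0.0854}
    - {"dp": [0, 0, -0.03], "rot": [0, 0, 0], "grip": 0.0854}
    - {"dp": [0, 0, -0.02], "rot": [0, 0, 0], "grip": 0.0854}
    - {"dp": [0, 0, 0], "rot": [0, 0, 0], "grip": 0.0854}
  grip_force: 40

```text
clock: 3.38
tcp_pos: [0.5967, -0.0504, 0.1096]
orientation: [3.129, 0.097, -0.006]
contact_force: [0.3, 0.8, 0.5]
grip_width: 0.0852
```

Run:
```python
from h import *
st()
```

```text
t3.38 tcp [ 0.5967 -0.0504  0.1096] yaw x 3.5 z [-0.003 -0.011 -1.   ] F [0.3 0.8 0.5] w 0.0852 j [ 0.34  0.54 -0.48  1.82  0.33  0.87 -0.24]
```

Call:
send_rows:
  motion:
    - {"dp": [0.005, 0.0165, 0], "rot": [0.011, -0.003, 0.03], "grip": 0.0854}
    - {"dp": [0, 0, 0], "rot": [0, 0, 0], "grip": 0.0854}

```text
clock: 3.62
tcp_pos: [0.6028, -0.0336, 0.1117]
orientation: [-3.138, -0.145, -0.004]
contact_force: [0.2, 1.3, 0.2]
grip_width: 0.0852
```

Run:
```python
from h import *
st()
```

```text
t3.62 tcp [ 0.6028 -0.0336  0.1117] yaw x 5.3 z [ 0.003  0.    -1.   ] F [0.2 1.3 0.2] w 0.0852 j [ 0.33  0.54 -0.5   1.81  0.33  0.87 -0.23]
```

Call:
send_rows:
  motion:
    - {"dp": [0, 0, -0.018], "rot": [0, 0, 0], "grip": 0.0854}
    - {"dp": [0, 0, -0.018], "rot": [0, 0, 0], "grip": 0.0854}
    - {"dp": [0, 0, 0], "rot": [0, 0, 0], "grip": 0.0854}

```text
clock: 4.0
tcp_pos: [0.6031, -0.0339, 0.074]
orientation: [3.138, 0.144, 0.006]
contact_force: [0.2, -0.4, 0.4]
grip_width: 0.0852
```

Run:
```python
from h import *
st()
```

```text
t4.00 tcp [ 0.6031 -0.0339  0.074 ] yaw x 5.3 z [ 0.004 -0.    -1.   ] F [ 0.2 -0.4  0.4] w 0.0852 j [ 0.31  0.59 -0.47  1.83  0.36  0.8  -0.26]
```

Call:
send_rows:
  motion:
    - {"dp": [0, 0, 0], "rot": [0, 0, 0], "grip": 0.035}
    - {"dp": [0, 0, 0], "rot": [0, 0, 0], "grip": 0.035}
    - {"dp": [0, 0, 0], "rot": [0, 0, 0], "grip": 0.035}
    - {"dp": [0, 0, 0], "rot": [0, 0, 0], "grip": 0.035}
    - {"dp": [0, 0, 0], "rot": [0, 0, 0], "grip": 0.035}
    - {"dp": [0, 0, 0.01], "rot": [0, 0, 0], "grip": 0.035}
    - {"dp": [0, 0, 0.015], "rot": [0, 0, 0], "grip": 0.035}
    - {"dp": [0, 0, 0.02], "rot": [0, 0, 0], "grip": 0.035}
    - {"dp": [0, 0, 0.02], "rot": [0, 0, 0], "grip": 0.035}
    - {"dp": [0, 0, 0.02], "rot": [0, 0, 0], "grip": 0.035}
    - {"dp": [0, 0, 0.015], "rot": [0, 0, 0], "grip": 0.035}
    - {"dp": [0, 0, 0], "rot": [0, 0, 0], "grip": 0.035}

```text
clock: 5.5
tcp_pos: [0.6045, -0.0336, 0.1848]
orientation: [3.137, 0.144, 0.016]
contact_force: [-0.8, 0.1, -1.6]
grip_width: 0.0421
```

Run:
```python
from h import *
st()
```

```text
t5.50 tcp [ 0.6045 -0.0336  0.1848] yaw x 5.3 z [ 0.01 -0.   -1.  ] F [-0.8  0.1 -1.6] w 0.0421 j [ 0.35  0.46 -0.53  1.75  0.27  0.99 -0.19]
```

Call:
send_rows:
  motion:
    - {"dp": [-0.02, 0, 0], "rot": [0, -0.01, 0], "grip": 0.035}
    - {"dp": [-0.04, 0, 0], "rot": [0, 0, 0], "grip": 0.035}
    - {"dp": [-0.04, 0, 0], "rot": [0, 0, 0], "grip": 0.035}
    - {"dp": [-0.02, 0.02, 0], "rot": [0, 0, 0], "grip": 0.035}
    - {"dp": [0, 0.035, 0], "rot": [0, 0, 0], "grip": 0.035}
    - {"dp": [0, 0.035, 0], "rot": [0, 0, 0], "grip": 0.035}
    - {"dp": [0, 0.035, 0], "rot": [0, 0, 0], "grip": 0.035}
    - {"dp": [0, 0.035, 0], "rot": [0, 0, 0], "grip": 0.035}
    - {"dp": [0, 0.035, 0], "rot": [0, 0, 0], "grip": 0.035}
    - {"dp": [0, 0.035, 0], "rot": [0, 0, 0], "grip": 0.035}
    - {"dp": [0, 0.035, 0], "rot": [0, 0, 0], "grip": 0.035}
    - {"dp": [0, 0.035, 0], "rot": [0, 0, 0], "grip": 0.035}
    - {"dp": [0.02, 0.035, 0], "rot": [0, 0, 0], "grip": 0.035}
    - {"dp": [0.03, 0.03, 0], "rot": [0, 0, 0], "grip": 0.035}
    - {"dp": [0.02, 0.02, 0], "rot": [0, 0, 0], "grip": 0.035}
    - {"dp": [0, 0, 0], "rot": [0, 0, 0], "grip": 0.035}

```text
clock: 7.5
tcp_pos: [0.5439, 0.3595, 0.176]
orientation: [3.131, 0.139, 0.008]
contact_force: [-0.5, -0.6, -2.7]
grip_width: 0.0422
```

Run:
```python
from h import *
st()
```

```text
t7.50 tcp [0.5439 0.3595 0.176 ] yaw x 5.1 z [ 0.006 -0.007 -1.   ] F [-0.5 -0.6 -2.7] w 0.0422 j [-0.24  0.57 -0.63  1.63  0.38  1.06 -0.89]
```

Call:
send_rows:
  motion:
    - {"dp": [0.008, 0.02, 0], "rot": [0.007, -0.006, 0], "grip": 0.035}
    - {"dp": [0.007, 0.022, -0.02], "rot": [0, 0, 0], "grip": 0.035}
    - {"dp": [0, 0, -0.03], "rot": [0, 0, 0], "grip": 0.035}
    - {"dp": [0, 0, -0.025], "rot": [0, 0, 0], "grip": 0.035}
    - {"dp": [0, 0, 0], "rot": [0, 0, 0], "grip": 0.035}

```text
clock: 8.12
tcp_pos: [0.5562, 0.3979, 0.0963]
orientation: [3.133, 0.138, 0.01]
contact_force: [0.5, -0.1, -0.8]
grip_width: 0.0423
```

Run:
```python
from h import *
st()
f=grab('top','top1.png')
im=f['img'][170:260,130:280,::-1]; cv2.imwrite('pics/c3.png',cv2.resize(im,None,fx=4,fy=4))
```

```text
t8.12 tcp [0.5562 0.3979 0.0963] yaw x 5.1 z [ 0.007 -0.006 -1.   ] F [ 0.5 -0.1 -0.8] w 0.0423 j [-0.32  0.7  -0.58  1.61  0.45  0.97 -0.97]
```

View pics/c3.png

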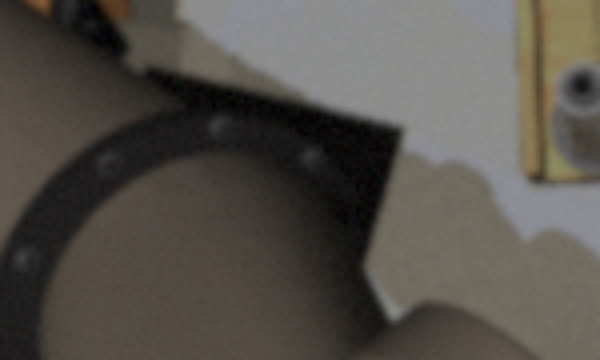

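The arm hides the cone from the top camera. The position matches the target, so I'm lowering it.

Call:
send_rows:
  motion:
    - {"dp": [0.002, 0.003, -0.01], "rot": [0.006, -0.007, 0], "grip": 0.035}
    - {"dp": [0, 0, -0.012], "rot": [0, 0, 0], "grip": 0.035}
    - {"dp": [0, 0, -0.005], "rot": [0, 0, 0], "grip": 0.035}
    - {"dp": [0, 0, 0], "rot": [0, 0, 0], "grip": 0.035}

```text
clock: 8.68
tcp_pos: [0.5602, 0.402, 0.0719]
orientation: [-3.135, -0.136, -0.03]
contact_force: [-0.3, -0.5, -1.0]
grip_width: 0.0423
```

Run:
```python
from h import *
st()
```

```text
t8.68 tcp [0.5602 0.402  0.0719] yaw x 5.0 z [ 0.019  0.004 -1.   ] F [-0.3 -0.5 -1. ] w 0.0423 j [-0.34  0.73 -0.57  1.62  0.48  0.92 -0.99]
```

Call:
send_rows:
  motion:
    - {"dp": [0, 0, 0], "rot": [-0.004, 0.018, 0], "grip": 0.035}
    - {"dp": [0, 0, -0.004], "rot": [0, 0, 0], "grip": 0.035}
    - {"dp": [0, 0, -0.003], "rot": [0, 0, 0], "grip": 0.035}
    - {"dp": [0, 0, -0.002], "rot": [0, 0, 0], "grip": 0.035}

```text
clock: 9.18
tcp_pos: [0.5609, 0.4025, 0.0632]
orientation: [-3.138, -0.136, -0.002]
contact_force: [-0.8, -0.6, -1.5]
grip_width: 0.0426
```

Run:
```python
from h import *
st()
```

```text
t9.18 tcp [0.5609 0.4025 0.0632] yaw x 5.0 z [ 0.001  0.001 -1.   ] F [-0.8 -0.6 -1.5] w 0.0426 j [-0.33  0.75 -0.57  1.61  0.47  0.93 -0.98]
```

Call:
send_rows:
  motion:
    - {"dp": [0, 0, -0.002], "rot": [0, 0, 0], "grip": 0.035}
    - {"dp": [0, 0, -0.001], "rot": [0, 0, 0], "grip": 0.035}
    - {"dp": [0, 0, 0], "rot": [0, 0, 0], "grip": 0.05}
    - {"dp": [0, 0, 0], "rot": [0, 0, 0], "grip": 0.0854}
    - {"dp": [0, 0, 0], "rot": [0, 0, 0], "grip": 0.0854}
    - {"dp": [0, 0, 0], "rot": [0, 0, 0], "grip": 0.0854}
    - {"dp": [0, 0, 0], "rot": [0, 0, 0], "grip": 0.0854}
    - {"dp": [0, 0, 0.02], "rot": [0, 0, 0], "grip": 0.0854}
    - {"dp": [0, 0, 0.03], "rot": [0, 0, 0], "grip": 0.0854}
    - {"dp": [0, 0, 0.04], "rot": [0, 0, 0], "grip": 0.0854}
    - {"dp": [0, 0, 0.04], "rot": [0, 0, 0], "grip": 0.0854}
    - {"dp": [0, 0, 0.03], "rot": [0, 0, 0], "grip": 0.0854}
    - {"dp": [0, -0.03, 0], "rot": [0, 0, 0], "grip": 0.0854}
    - {"dp": [0, -0.05, 0], "rot": [0, 0, 0], "grip": 0.0854}
    - {"dp": [0, -0.05, 0], "rot": [0, 0, 0], "grip": 0.0854}
    - {"dp": [0, -0.05, 0], "rot": [0, 0, 0], "grip": 0.0854}
    - {"dp": [0, -0.05, 0], "rot": [0, 0, 0], "grip": 0.0854}
    - {"dp": [0, -0.05, 0], "rot": [0, 0, 0], "grip": 0.0854}
    - {"dp": [0, -0.05, 0], "rot": [0, 0, 0], "grip": 0.0854}
    - {"dp": [0, 0, 0], "rot": [0, 0, 0], "grip": 0.0854}

```text
clock: 11.68
tcp_pos: [0.5594, 0.0673, 0.2477]
orientation: [-3.129, -0.142, -0.031]
contact_force: [-1.1, 0.4, 0.4]
grip_width: 0.0855
```

Run:
```python
from h import *
st()
f=grab('top','top2.png')
s=grab('side','s2.png')
a=cv2.resize(f['img'][140:270,140:400,::-1],None,fx=2.4,fy=2.2);b=cv2.resize(s['img'][100:380,100:420,::-1],None,fx=1.0,fy=1.0)
c=np.zeros((a.shape[0]+280,624,3),np.uint8);c[:a.shape[0]]=a;c[a.shape[0]:,:320]=b;cv2.imwrite('pics/c4.png',c)
```

```text
t11.68 tcp [0.5594 0.0673 0.2477] yaw x 5.2 z [ 0.019  0.01  -1.   ] F [-1.1  0.4  0.4] w 0.0855 j [ 0.29  0.33 -0.64  1.79  0.22  1.07 -0.34]
```

View pics/c4.png

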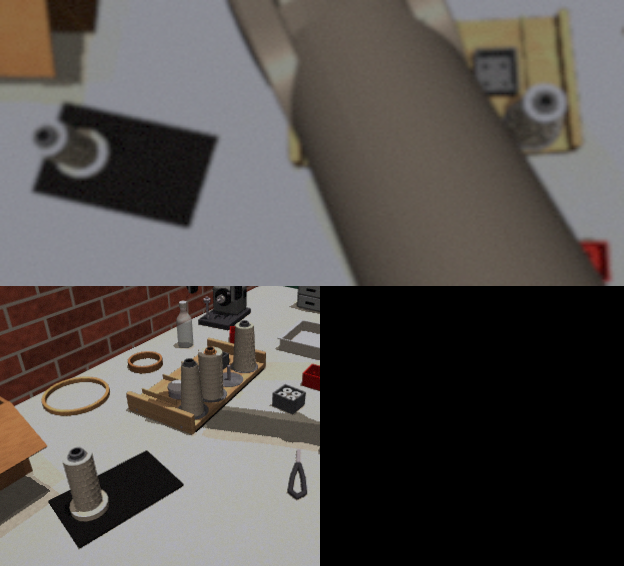

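The flanged cone stands upright on the far half of the mat. The full cone is next, at about (0.610,-0.106).

Call:
send_rows:
  motion:
    - {"dp": [0.01, -0.03, 0], "rot": [-0.01, 0.019, 0], "grip": 0.0854}
    - {"dp": [0.01, -0.04, 0], "rot": [0, 0, 0], "grip": 0.0854}
    - {"dp": [0.01, -0.04, -0.02], "rot": [0, 0, 0], "grip": 0.0854}
    - {"dp": [0.01, -0.04, -0.03], "rot": [0, 0, 0], "grip": 0.0854}
    - {"dp": [0.01, -0.02, -0.02], "rot": [0, 0, 0], "grip": 0.0854}
    - {"dp": [0, 0, 0], "rot": [0, 0, 0], "grip": 0.0854}

```text
clock: 12.52
tcp_pos: [0.6129, -0.0871, 0.182]
orientation: [-3.128, -0.185, -0.014]
contact_force: [-0.9, 0.9, 0.5]
grip_width: 0.0854
```

Run:
```python
from h import *
st()
```

```text
t12.53 tcp [ 0.6129 -0.0871  0.182 ] yaw x 6.8 z [ 0.009  0.008 -1.   ] F [-0.9  0.9  0.5] w 0.0854 j [ 0.46  0.49 -0.55  1.72  0.29  1.01 -0.08]
```

Call:
send_rows:
  motion:
    - {"dp": [-0.003, -0.019, 0], "rot": [-0.008, 0.009, -0.028], "grip": 0.0854}
    - {"dp": [0, 0, 0], "rot": [0, 0, 0], "grip": 0.0854}
    - {"dp": [0, 0, -0.03], "rot": [0, 0, 0], "grip": 0.0854}
    - {"dp": [0, 0, -0.02], "rot": [0, 0, 0], "grip": 0.0854}
    - {"dp": [0, 0, 0], "rot": [0, 0, 0], "grip": 0.0854}

```text
clock: 13.15
tcp_pos: [0.6121, -0.1001, 0.1365]
orientation: [-3.137, -0.151, -0.011]
contact_force: [-0.5, -0.3, 0.1]
grip_width: 0.0853
```

Run:
```python
from h import *
st()
```

```text
t13.15 tcp [ 0.6121 -0.1001  0.1365] yaw x 5.5 z [ 0.007  0.001 -1.   ] F [-0.5 -0.3  0.1] w 0.0853 j [ 0.45  0.54 -0.53  1.75  0.33  0.93 -0.11]
```

Call:
send_rows:
  motion:
    - {"dp": [-0.002, -0.006, -0.01], "rot": [0, 0.007, 0], "grip": 0.0854}
    - {"dp": [0, 0, -0.02], "rot": [0, 0, 0], "grip": 0.0854}
    - {"dp": [0, 0, -0.02], "rot": [0, 0, 0], "grip": 0.0854}
    - {"dp": [0, 0, -0.007], "rot": [0, 0, 0], "grip": 0.0854}
    - {"dp": [0, 0, 0], "rot": [0, 0, 0], "grip": 0.0854}

```text
clock: 13.78
tcp_pos: [0.6105, -0.1062, 0.0767]
orientation: [-3.137, -0.152, -0.001]
contact_force: [0.1, 0.2, 0.7]
grip_width: 0.0848
```

Run:
```python
from h import *
st()
```

```text
t13.78 tcp [ 0.6105 -0.1062  0.0767] yaw x 5.5 z [ 0.001  0.001 -1.   ] F [0.1 0.2 0.7] w 0.0848 j [ 0.43  0.61 -0.49  1.79  0.38  0.83 -0.14]
```

Call:
send_rows:
  motion:
    - {"dp": [0, 0, 0], "rot": [0, 0, 0], "grip": 0.04}
    - {"dp": [0, 0, 0], "rot": [0, 0, 0], "grip": 0.04}
    - {"dp": [0, 0, 0], "rot": [0, 0, 0], "grip": 0.04}
    - {"dp": [0, 0, 0], "rot": [0, 0, 0], "grip": 0.04}
    - {"dp": [0, 0, 0], "rot": [0, 0, 0], "grip": 0.04}
    - {"dp": [0, 0, 0.01], "rot": [0, 0, 0], "grip": 0.04}
    - {"dp": [0, 0, 0.015], "rot": [0, 0, 0], "grip": 0.04}
    - {"dp": [0, 0, 0.02], "rot": [0, 0, 0], "grip": 0.04}
    - {"dp": [0, 0, 0.02], "rot": [0, 0, 0], "grip": 0.04}
    - {"dp": [0, 0, 0.02], "rot": [0, 0, 0], "grip": 0.04}
    - {"dp": [0, 0, 0.015], "rot": [0, 0, 0], "grip": 0.04}
    - {"dp": [0, 0, 0], "rot": [0, 0, 0], "grip": 0.04}
    - {"dp": [-0.02, 0, 0], "rot": [0, 0, 0], "grip": 0.04}
    - {"dp": [-0.04, 0, 0], "rot": [0, 0, 0], "grip": 0.04}
    - {"dp": [-0.04, 0, 0], "rot": [0, 0, 0], "grip": 0.04}
    - {"dp": [-0.02, 0, 0], "rot": [0, 0, 0], "grip": 0.04}
    - {"dp": [0, 0, 0], "rot": [0, 0, 0], "grip": 0.04}
  grip_force: 45

```text
clock: 15.9
tcp_pos: [0.4862, -0.1057, 0.1851]
orientation: [-3.137, -0.152, -0.003]
contact_force: [0.8, -0.2, -2.0]
grip_width: 0.0475
```

Run:
```python
from h import *
st()
```

```text
t15.90 tcp [ 0.4862 -0.1057  0.1851] yaw x 5.6 z [ 0.002  0.001 -1.   ] F [ 0.8 -0.2 -2. ] w 0.0475 j [ 0.59  0.3  -0.59  1.99  0.21  0.91 -0.01]
```

Call:
send_rows:
  motion:
    - {"dp": [0, 0.02, 0], "rot": [0, 0, 0], "grip": 0.04}
    - {"dp": [0, 0.035, 0], "rot": [0, 0, 0], "grip": 0.04}
    - {"dp": [0, 0.035, 0], "rot": [0, 0, 0], "grip": 0.04}
    - {"dp": [0, 0.035, 0], "rot": [0, 0, 0], "grip": 0.04}
    - {"dp": [0, 0.035, 0], "rot": [0, 0, 0], "grip": 0.04}
    - {"dp": [0, 0.035, 0], "rot": [0, 0, 0], "grip": 0.04}
    - {"dp": [0, 0.035, 0], "rot": [0, 0, 0], "grip": 0.04}
    - {"dp": [0, 0.035, 0], "rot": [0, 0, 0], "grip": 0.04}
    - {"dp": [0, 0.035, 0], "rot": [0, 0, 0], "grip": 0.04}
    - {"dp": [0.01, 0.035, 0], "rot": [0, 0, 0], "grip": 0.04}
    - {"dp": [0.02, 0.035, 0], "rot": [0, 0, 0], "grip": 0.04}
    - {"dp": [0.02, 0.03, 0], "rot": [0, 0, 0], "grip": 0.04}
    - {"dp": [0, 0.02, 0], "rot": [0, 0, 0], "grip": 0.04}
    - {"dp": [0, 0, 0], "rot": [0, 0, 0], "grip": 0.04}

```text
clock: 17.65
tcp_pos: [0.545, 0.3333, 0.1815]
orientation: [-3.13, -0.147, -0.005]
contact_force: [-0.2, -0.8, -2.5]
grip_width: 0.0478
```

Run:
```python
from h import *
st()
```

```text
t17.65 tcp [0.545  0.3333 0.1815] yaw x 5.4 z [ 0.003  0.009 -1.   ] F [-0.2 -0.8 -2.5] w 0.0478 j [-0.17  0.55 -0.67  1.67  0.37  1.05 -0.85]
```

Call:
send_rows:
  motion:
    - {"dp": [-0.004, -0.02, 0], "rot": [-0.009, 0.003, 0], "grip": 0.04}
    - {"dp": [0, 0, 0], "rot": [0, 0, 0], "grip": 0.04}
    - {"dp": [0, 0, -0.025], "rot": [0, 0, 0], "grip": 0.04}
    - {"dp": [0, 0, -0.03], "rot": [0, 0, 0], "grip": 0.04}
    - {"dp": [0, 0, -0.02], "rot": [0, 0, 0], "grip": 0.04}
    - {"dp": [0, 0, -0.01], "rot": [0, 0, 0], "grip": 0.04}
    - {"dp": [0, 0, 0], "rot": [0, 0, 0], "grip": 0.04}

```text
clock: 18.52
tcp_pos: [0.5421, 0.3046, 0.0956]
orientation: [3.134, 0.134, 0.004]
contact_force: [-0.0, 0.2, -3.0]
grip_width: 0.0476
```

Run:
```python
from h import *
st()
```

```text
t18.52 tcp [0.5421 0.3046 0.0956] yaw x 4.9 z [ 0.003 -0.005 -1.   ] F [-0.   0.2 -3. ] w 0.0476 j [-0.17  0.62 -0.62  1.77  0.45  0.9  -0.9 ]
```

Call:
send_rows:
  motion:
    - {"dp": [-0.001, 0.007, -0.008], "rot": [0.005, 0.003, 0], "grip": 0.04}
    - {"dp": [0, 0, -0.01], "rot": [0, 0, 0], "grip": 0.04}
    - {"dp": [0, 0, -0.007], "rot": [0, 0, 0], "grip": 0.04}
    - {"dp": [0, 0, 0], "rot": [0, 0, 0], "grip": 0.04}

```text
clock: 19.02
tcp_pos: [0.542, 0.3133, 0.0707]
orientation: [-3.136, -0.135, -0.003]
contact_force: [0.5, -0.6, -2.4]
grip_width: 0.0478
```

Run:
```python
from h import *
st()
```

```text
t19.02 tcp [0.542  0.3133 0.0707] yaw x 4.9 z [ 0.002  0.002 -1.   ] F [ 0.5 -0.6 -2.4] w 0.0478 j [-0.19  0.66 -0.6   1.77  0.47  0.86 -0.92]
```

Call:
send_rows:
  motion:
    - {"dp": [0, 0, -0.004], "rot": [0, 0, 0], "grip": 0.04}
    - {"dp": [0, 0, -0.003], "rot": [0, 0, 0], "grip": 0.04}
    - {"dp": [0, 0, -0.001], "rot": [0, 0, 0], "grip": 0.04}
    - {"dp": [0, 0, 0], "rot": [0, 0, 0], "grip": 0.055}
    - {"dp": [0, 0, 0], "rot": [0, 0, 0], "grip": 0.0854}
    - {"dp": [0, 0, 0], "rot": [0, 0, 0], "grip": 0.0854}
    - {"dp": [0, 0, 0], "rot": [0, 0, 0], "grip": 0.0854}
    - {"dp": [0, 0, 0], "rot": [0, 0, 0], "grip": 0.0854}
    - {"dp": [0, 0, 0.02], "rot": [0, 0, 0], "grip": 0.0854}
    - {"dp": [0, 0, 0.03], "rot": [0, 0, 0], "grip": 0.0854}
    - {"dp": [0, 0, 0.04], "rot": [0, 0, 0], "grip": 0.0854}
    - {"dp": [0, 0, 0.04], "rot": [0, 0, 0], "grip": 0.0854}
    - {"dp": [0, -0.03, 0.03], "rot": [0, 0, 0], "grip": 0.0854}
    - {"dp": [0.02, -0.05, 0], "rot": [0, 0, 0], "grip": 0.0854}
    - {"dp": [0.02, -0.05, 0], "rot": [0, 0, 0], "grip": 0.0854}
    - {"dp": [0.02, -0.05, 0], "rot": [0, 0, 0], "grip": 0.0854}
    - {"dp": [0.02, -0.05, 0], "rot": [0, 0, 0], "grip": 0.0854}
    - {"dp": [0.01, -0.05, 0], "rot": [0, 0, 0], "grip": 0.0854}
    - {"dp": [0.01, -0.03, 0], "rot": [0, 0, 0], "grip": 0.0854}
    - {"dp": [0, 0, 0], "rot": [0, 0, 0], "grip": 0.0854}

```text
clock: 21.52
tcp_pos: [0.6445, -0.0015, 0.2506]
orientation: [-3.129, -0.144, -0.034]
contact_force: [0.1, 0.2, 0.5]
grip_width: 0.0853
```

Run:
```python
from h import *
st()
f=grab('wrist','w3.png');s=grab('side')
a=cv2.resize(f['img'][:,:,::-1],None,fx=1.2,fy=1.2)
b=cv2.resize(s['img'][200:390,100:300,::-1],None,fx=.6,fy=.6)
a[-b.shape[0]:,:b.shape[1]]=b
cv2.imwrite('pics/c5.png',a)
```

```text
t21.52 tcp [ 0.6445 -0.0015  0.2506] yaw x 5.3 z [ 0.021  0.01  -1.   ] F [0.1 0.2 0.5] w 0.0853 j [ 0.36  0.47 -0.62  1.6   0.29  1.15 -0.24]
```

View pics/c5.png

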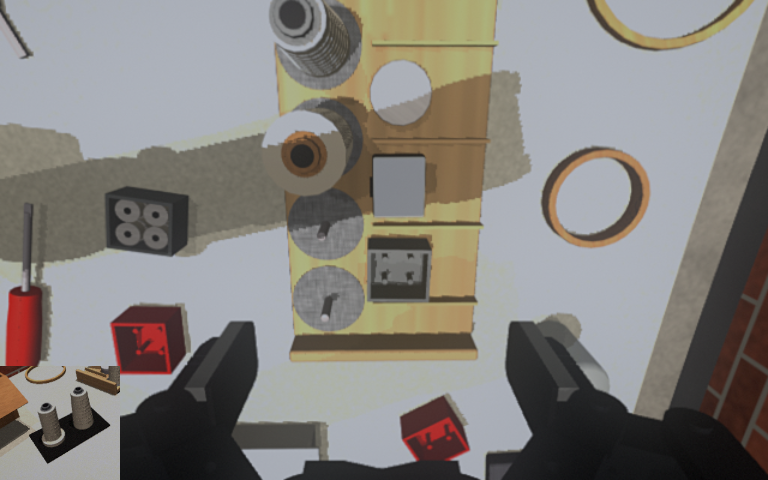

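Both cones stand on the mat, seen in the inset. The pins' felt discs show at (325,224) and (329,298), and the empty tray at (400,275), all on the 1.2x picture.

Run:
```python
from h import *
f=grab('wrist')
P=lambda l:np.array(l,float)/1.2
print('discs',onz(f,P([(325,224),(329,298)]),.018)[:,:2].round(4).tolist())
print('pin tops',onz(f,P([(319,238),(325,319)]),.056)[:,:2].round(4).tolist())
r=onz(f,P([(370,250),(431,248),(430,301),(368,303)]),.052)[:,:2]; print('empty',r.round(4).tolist(),r.mean(0).round(4), np.degrees(np.arctan2(*(r[1]+r[2]-r[0]-r[3])[::-1])))
d=onz(f,P([(375,45),(496,45),(365,139),(490,139),(365,224),(482,224),(432,298),(477,300)]),.03)[:,:2];print('div',d.round(4).tolist())
print('front',onz(f,P([(278,100),(291,338)]),.018)[:,:2].round(4).tolist(),'back',onz(f,P([(493,60),(474,330)]),.018)[:,:2].round(4).tolist())
```

```text
discs [[0.6015, -0.0285], [0.6094, -0.1013]]
pin tops [[0.6005, -0.0299], [0.6096, -0.1034]]
empty [[0.6432, -0.038], [0.6941, -0.0317], [0.6996, -0.0804], [0.6457, -0.0869]] [ 0.6707 -0.0593] 6.971675127872653
div [[0.6329, 0.1217], [0.7264, 0.1307], [0.6312, 0.0505], [0.7343, 0.0601], [0.6373, -0.0219], [0.74, -0.0127], [0.7054, -0.0875], [0.7475, -0.0859]]
front [[0.5572, 0.0739], [0.5751, -0.1473]] back [[0.7291, 0.1212], [0.7535, -0.1236]]
```

Run:
```python
from h import *
o=st();f=grab('wrist');o=st();
print(f['t'])
a=cv2.imread('pics/w3.png')[:,:,::-1].astype(int)
g=[cv2.cvtColor(x.astype(np.uint8),cv2.COLOR_RGB2GRAY).astype(np.float32)[60:300,200:420] for x in (a,f['img'])]
print('shift px w3->now',cv2.phaseCorrelate(g[0],g[1]))
P=lambda l:np.array(l,float)/1.2
t=grab('top'); cv2.imwrite('pics/top3.png',t['img'][:,:,::-1])
for n,X in dict(pinF=[.6015,-.0285,.018],pinFull=[.6094,-.1013,.018],tray=[.6707,-.0593,.052]).items():
    print(n,'top px',proj(t,X).round(1),'alt',proj(t,np.array(X)-[0,.006,0]).round(1))
cv2.imwrite('pics/c6.png',cv2.resize(t['img'][140:220,300:400,::-1],None,fx=7,fy=7,interpolation=cv2.INTER_CUBIC))
```

```text
t21.68 tcp [0.6435 0.0039 0.2505] yaw x 5.7 z [ 0.021  0.012 -1.   ] F [-0.1 -0.5 -0.2] w 0.0854 j [ 0.36  0.47 -0.63  1.6   0.29  1.15 -0.24]
t21.73 tcp [0.6434 0.0045 0.2503] yaw x 5.7 z [ 0.021  0.012 -1.   ] F [ 0.2  0.1 -0.6] w 0.0856 j [ 0.36  0.47 -0.63  1.6   0.29  1.15 -0.24]
[-0.64664508 -0.09725643  0.36845996]
shift px w3->now ((0.5963272696858297, 5.525541829703798), 0.6518369839986166)
pinF top px [[333.3 198.1]] alt [[335.5 198.1]]
pinFull top px [[360.1 195.9]] alt [[362.3 196. ]]
tray top px [[345.8 170.4]] alt [[348.1 170.4]]
```

View pics/c6.png

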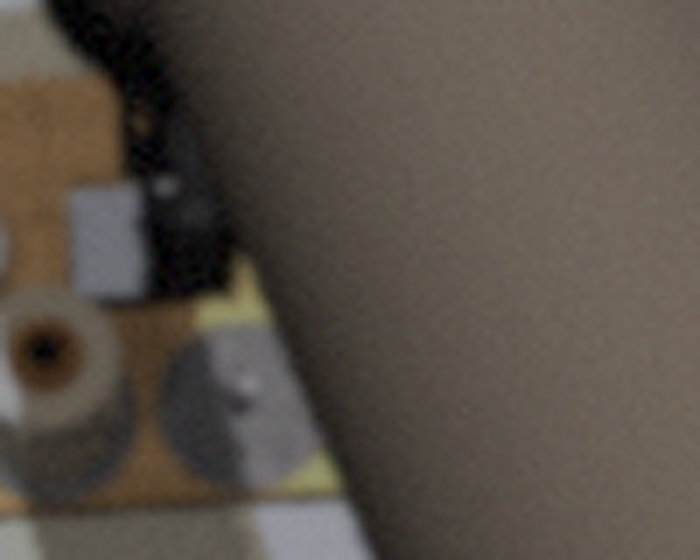

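Call:
send_rows:
  motion:
    - {"dp": [0.01, -0.03, 0], "rot": [-0.012, 0.021, 0], "grip": 0.0854}
    - {"dp": [0.015, -0.035, -0.02], "rot": [0, 0, 0], "grip": 0.0854}
    - {"dp": [0, -0.005, -0.035], "rot": [0, 0, 0], "grip": 0.0854}
    - {"dp": [0, 0, -0.035], "rot": [0, 0, 0], "grip": 0.0854}
    - {"dp": [0, 0, -0.03], "rot": [0, 0, 0], "grip": 0.0854}
    - {"dp": [0, 0, -0.01], "rot": [0, 0, 0], "grip": 0.0854}
    - {"dp": [0, 0, 0], "rot": [0, 0, 0], "grip": 0.0854}
    - {"dp": [0, 0, 0], "rot": [0, 0, 0], "grip": 0.0854}

```text
clock: 22.78
tcp_pos: [0.6699, -0.0545, 0.1213]
orientation: [-3.133, -0.184, -0.007]
contact_force: [0.4, 0.2, -0.4]
grip_width: 0.0857
```

Run:
```python
from h import *
st()
```

```text
t22.77 tcp [ 0.6699 -0.0545  0.1213] yaw x 6.7 z [ 0.004  0.003 -1.   ] F [ 0.4  0.2 -0.4] w 0.0857 j [ 0.38  0.64 -0.56  1.63  0.39  0.98 -0.2 ]
```

Call:
send_rows:
  motion:
    - {"dp": [0, -0.01, 0], "rot": [-0.003, 0.004, -0.01], "grip": 0.0854}
    - {"dp": [0, 0, -0.02], "rot": [0, 0, 0], "grip": 0.0854}
    - {"dp": [0, 0, -0.025], "rot": [0, 0, 0], "grip": 0.0854}
    - {"dp": [0, 0, -0.015], "rot": [0, 0, 0], "grip": 0.0854}
    - {"dp": [0, 0, 0], "rot": [0, 0, 0], "grip": 0.0854}

```text
clock: 23.4
tcp_pos: [0.6708, -0.0663, 0.06]
orientation: [3.136, 0.165, 0.006]
contact_force: [-0.3, -1.5, -1.4]
grip_width: 0.0854
```

Run:
```python
from h import *
st(); f=grab('wrist','w4.png')
```

```text
t23.40 tcp [ 0.6708 -0.0663  0.06  ] yaw x 6.0 z [ 0.004 -0.001 -1.   ] F [-0.3 -1.5 -1.4] w 0.0854 j [ 0.36  0.72 -0.52  1.66  0.44  0.88 -0.23]
```

View pics/w4.png

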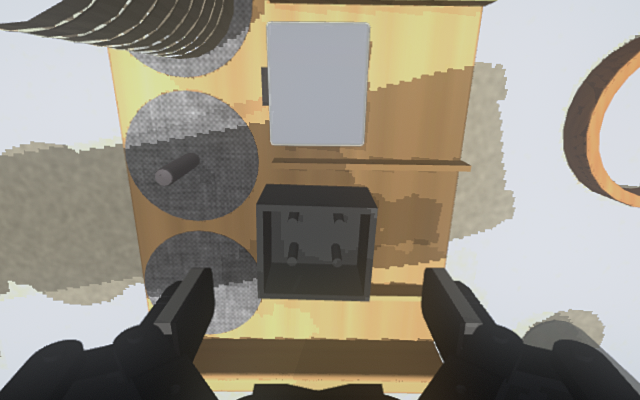

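Run:
```python
from h import *
o=st(); f=grab('wrist'); print(proj(f,o['tcp_pos']))
r=onz(f,[(258,201),(375,209),(371,300),(260,296)],.052)[:,:2];print(r.round(4).tolist(),r.mean(0).round(4), np.degrees(np.arctan2(*(r[1]+r[2]-r[0]-r[3])[::-1])))
print(onz(f,[(191,154)],.018)[:,:2],onz(f,[(202,283)],.018)[:,:2])
```

```text
t23.45 tcp [ 0.6713 -0.0663  0.0608] yaw x 6.0 z [ 0.005 -0.001 -1.   ] F [ 0.2 -0.4  0.3] w 0.0850 j [ 0.36  0.72 -0.52  1.66  0.44  0.88 -0.23]
[[317.02195268 267.3106214 ]]
[[0.6422, -0.0407], [0.6948, -0.0391], [0.7001, -0.0862], [0.6458, -0.0895]] [ 0.6707 -0.0639] 2.5701269788758236
[[ 0.60173625 -0.03032601]] [[ 0.60780773 -0.10669761]]
```

Call:
send_rows:
  motion:
    - {"dp": [0, 0.002, -0.015], "rot": [0, 0.004, -0.015], "grip": 0.0854}
    - {"dp": [0, 0, -0.013], "rot": [0, 0, 0], "grip": 0.0854}
    - {"dp": [0, 0, 0], "rot": [0, 0, 0], "grip": 0.0854}
    - {"dp": [0, 0, 0], "rot": [0, 0, 0], "grip": 0.045}
    - {"dp": [0, 0, 0], "rot": [0, 0, 0], "grip": 0.045}
    - {"dp": [0, 0, 0], "rot": [0, 0, 0], "grip": 0.045}
    - {"dp": [0, 0, 0], "rot": [0, 0, 0], "grip": 0.045}
    - {"dp": [0, 0, 0], "rot": [0, 0, 0], "grip": 0.045}
  grip_force: 25

```text
clock: 24.5
tcp_pos: [0.6734, -0.0639, 0.034]
orientation: [3.137, 0.14, 0.009]
contact_force: [-0.6, 0.5, -0.6]
grip_width: 0.0532
```

Run:
```python
from h import *
st()
```

```text
t24.50 tcp [ 0.6734 -0.0639  0.034 ] yaw x 5.1 z [ 0.005 -0.001 -1.   ] F [-0.6  0.5 -0.6] w 0.0532 j [ 0.35  0.75 -0.5   1.66  0.46  0.84 -0.26]
```

Call:
send_rows:
  motion:
    - {"dp": [0, 0, 0.01], "rot": [0, 0.005, 0], "grip": 0.045}
    - {"dp": [0, 0, 0.02], "rot": [0, 0, 0], "grip": 0.045}
    - {"dp": [0, 0, 0.03], "rot": [0, 0, 0], "grip": 0.045}
    - {"dp": [0, 0, 0.03], "rot": [0, 0, 0], "grip": 0.045}
    - {"dp": [0, 0, 0.02], "rot": [0, 0, 0], "grip": 0.045}
    - {"dp": [0, -0.015, 0], "rot": [0, 0, 0], "grip": 0.045}
    - {"dp": [-0.015, -0.03, 0], "rot": [0, 0, 0], "grip": 0.045}
    - {"dp": [-0.015, -0.03, 0], "rot": [0, 0, 0], "grip": 0.045}
    - {"dp": [-0.015, -0.03, 0], "rot": [0, 0, 0], "grip": 0.045}
    - {"dp": [-0.015, -0.03, 0], "rot": [0, 0, 0], "grip": 0.045}
    - {"dp": [-0.015, -0.03, 0], "rot": [0, 0, 0], "grip": 0.045}
    - {"dp": [-0.015, -0.03, 0], "rot": [0, 0, 0], "grip": 0.045}
    - {"dp": [-0.015, -0.03, 0], "rot": [0, 0, 0], "grip": 0.045}
    - {"dp": [-0.015, -0.02, 0], "rot": [0, 0, 0], "grip": 0.045}
    - {"dp": [-0.01, -0.01, 0], "rot": [0, 0, 0], "grip": 0.045}
    - {"dp": [0, 0, 0], "rot": [0, 0, 0], "grip": 0.045}
    - {"dp": [0, 0, 0], "rot": [0, 0, 0], "grip": 0.045}

```text
clock: 26.62
tcp_pos: [0.5295, -0.3366, 0.1426]
orientation: [-3.138, -0.128, 0.019]
contact_force: [0.1, 0.9, -1.3]
grip_width: 0.0534
```

Run:
```python
from h import *
st()
```

```text
t26.62 tcp [ 0.5295 -0.3366  0.1426] yaw x 4.7 z [-0.012  0.    -1.   ] F [ 0.1  0.9 -1.3] w 0.0534 j [ 0.86  0.55 -0.54  1.72  0.34  0.98  0.27]
```

Call:
send_rows:
  motion:
    - {"dp": [0.001, 0, -0.02], "rot": [0, -0.012, 0], "grip": 0.045}
    - {"dp": [0, 0, -0.03], "rot": [0, 0, 0], "grip": 0.045}
    - {"dp": [0, 0, -0.03], "rot": [0, 0, 0], "grip": 0.045}
    - {"dp": [0, 0, -0.015], "rot": [0, 0, 0], "grip": 0.045}
    - {"dp": [0, 0, 0], "rot": [0, 0, 0], "grip": 0.045}
    - {"dp": [0, 0, 0], "rot": [0, 0, 0], "grip": 0.045}

```text
clock: 27.38
tcp_pos: [0.5371, -0.3301, 0.0477]
orientation: [-3.137, -0.144, -0.011]
contact_force: [-0.1, -0.7, -0.1]
grip_width: 0.0534
```

Run:
```python
from h import *
st();f=grab('wrist','w5.png')
```

```text
t27.38 tcp [ 0.5371 -0.3301  0.0477] yaw x 5.3 z [ 0.007  0.001 -1.   ] F [-0.1 -0.7 -0.1] w 0.0534 j [ 0.81  0.67 -0.49  1.78  0.42  0.8   0.21]
```

View pics/w5.png

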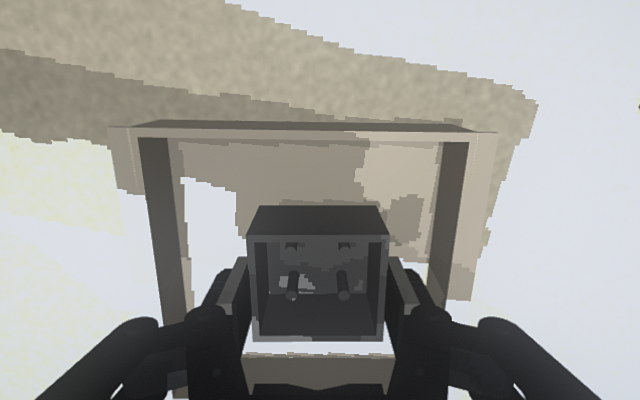

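Run:
```python
from h import *
o=st();f=grab('wrist'); p=onz(f,[(112,128),(495,134),(188,395)],.035)[:,:2];print(p.round(4).tolist(),((p[0]+p[1])/2-.075*np.array([-.085,.996])).round(4))
```

```text
t27.43 tcp [ 0.5371 -0.3301  0.0478] yaw x 5.3 z [ 0.007  0.001 -1.   ] F [-0.5  0.8 -0.6] w 0.0533 j [ 0.81  0.67 -0.49  1.78  0.42  0.8   0.21]
[[0.4451, -0.2783], [0.6085, -0.2661], [0.4744, -0.4209]] [ 0.5332 -0.3469]
```

Call:
send_rows:
  motion:
    - {"dp": [-0.004, -0.013, 0], "rot": [0, 0.007, 0], "grip": 0.045}
    - {"dp": [0, 0, -0.012], "rot": [0, 0, 0], "grip": 0.045}
    - {"dp": [0, 0, -0.007], "rot": [0, 0, 0], "grip": 0.045}
    - {"dp": [0, 0, 0], "rot": [0, 0, 0], "grip": 0.045}

```text
clock: 27.98
tcp_pos: [0.5327, -0.3458, 0.0288]
orientation: [3.138, 0.141, 0.002]
contact_force: [0.7, -0.6, -1.0]
grip_width: 0.0534
```

Run:
```python
from h import *
st()
```

```text
t27.98 tcp [ 0.5327 -0.3458  0.0288] yaw x 5.1 z [ 0.001 -0.001 -1.   ] F [ 0.7 -0.6 -1. ] w 0.0534 j [ 0.82  0.7  -0.48  1.77  0.44  0.78  0.22]
```

Call:
send_rows:
  motion:
    - {"dp": [0, 0, -0.004], "rot": [0, 0, 0], "grip": 0.045}
    - {"dp": [0, 0, -0.003], "rot": [0, 0, 0], "grip": 0.045}
    - {"dp": [0, 0, -0.002], "rot": [0, 0, 0], "grip": 0.045}
    - {"dp": [0, 0, 0], "rot": [0, 0, 0], "grip": 0.06}
    - {"dp": [0, 0, 0], "rot": [0, 0, 0], "grip": 0.07}
    - {"dp": [0, 0, 0], "rot": [0, 0, 0], "grip": 0.07}
    - {"dp": [0, 0, 0], "rot": [0, 0, 0], "grip": 0.07}
    - {"dp": [0, 0, 0.02], "rot": [0, 0, 0], "grip": 0.07}
    - {"dp": [0, 0, 0.03], "rot": [0, 0, 0], "grip": 0.07}
    - {"dp": [0, 0, 0.04], "rot": [0, 0, 0], "grip": 0.0854}
    - {"dp": [0, 0, 0.04], "rot": [0, 0, 0], "grip": 0.0854}
    - {"dp": [-0.01, 0.04, 0.02], "rot": [0, 0, 0], "grip": 0.0854}
    - {"dp": [-0.01, 0.045, 0.01], "rot": [0, 0, 0], "grip": 0.0854}
    - {"dp": [-0.015, 0.045, 0], "rot": [0, 0, 0], "grip": 0.0854}
    - {"dp": [-0.015, 0.045, 0], "rot": [0, 0, 0], "grip": 0.0854}
    - {"dp": [-0.015, 0.045, 0], "rot": [0, 0, 0], "grip": 0.0854}
    - {"dp": [-0.015, 0.045, 0], "rot": [0, 0, 0], "grip": 0.0854}
    - {"dp": [0, 0.02, 0], "rot": [0, 0, 0], "grip": 0.0854}
    - {"dp": [0, 0, 0], "rot": [0, 0, 0], "grip": 0.0854}
    - {"dp": [0, 0, 0], "rot": [0, 0, 0], "grip": 0.0854}

```text
clock: 30.48
tcp_pos: [0.4535, -0.0525, 0.2023]
orientation: [3.125, 0.145, 0.032]
contact_force: [0.2, 0.3, -0.3]
grip_width: 0.0851
```

Run:
```python
from h import *
st();f=grab('wrist');st()
s=grab('top')
a=f['img'][:,:,::-1].copy(); b=cv2.resize(s['img'][180:270,405:495,::-1],None,fx=1.6,fy=1.6); a[:144,:144]=b
cv2.imwrite('pics/w6.png',a); import pickle; pickle.dump(f,open('w6.pkl','wb'))
```

```text
t30.48 tcp [ 0.4535 -0.0525  0.2023] yaw x 5.3 z [ 0.021 -0.012 -1.   ] F [ 0.2  0.3 -0.3] w 0.0851 j [ 0.63  0.21 -0.74  2.06  0.2   0.91 -0.12]
t30.52 tcp [ 0.4536 -0.0526  0.2022] yaw x 5.3 z [ 0.021 -0.012 -1.   ] F [0.6 0.2 0.2] w 0.0850 j [ 0.63  0.21 -0.74  2.06  0.2   0.91 -0.12]
```

View pics/w6.png

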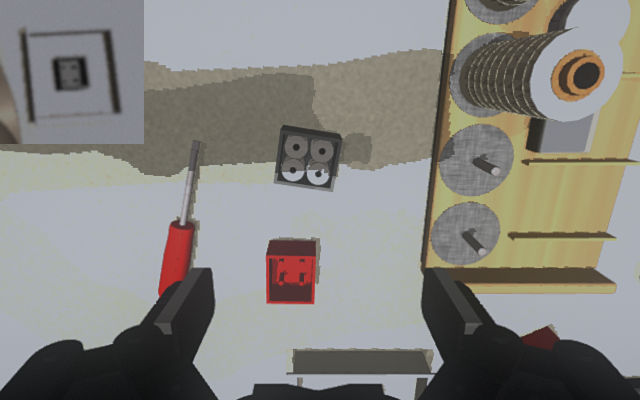

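The inset shows the empty tray flat inside the bin. The full tray's rim is around pixel (308,161), about 8° rotated relative to the tool.

Run:
```python
from h import *
import pickle; f=pickle.load(open('w6.pkl','rb'))
r=onz(f,[(281,132),(340,141),(336,190),(276,183)],.034)[:,:2]
print(r.round(4).tolist(),r.mean(0).round(4)); a=r[1]+r[2]-r[0]-r[3];b=r[0]+r[1]-r[2]-r[3]; print(np.degrees(np.arctan2(a[1],a[0])),np.degrees(np.arctan2(-b[0],b[1])),np.linalg.norm(a)/2,np.linalg.norm(b)/2)
print('discs',onz(f,[(476,160),(466,232)],.018)[:,:2].round(4).tolist())
```

```text
[[0.4228, -0.0195], [0.474, -0.0227], [0.4754, -0.0672], [0.421, -0.0653]] [ 0.4483 -0.0437]
-2.7776230756504514 -0.2821536462663659 0.05289152006730752 0.045117707989828545
discs [[0.6036, -0.032], [0.6109, -0.1047]]
```

Call:
send_rows:
  motion:
    - {"dp": [-0.005, 0.009, -0.02], "rot": [0.012, 0.021, -0.075], "grip": 0.0854}
    - {"dp": [0, 0, -0.03], "rot": [0, 0, -0.075], "grip": 0.0854}
    - {"dp": [0, 0, -0.035], "rot": [0, 0, 0], "grip": 0.0854}
    - {"dp": [0, 0, -0.03], "rot": [0, 0, 0], "grip": 0.0854}
    - {"dp": [0, 0, -0.015], "rot": [0, 0, 0], "grip": 0.0854}
    - {"dp": [0, 0, 0], "rot": [0, 0, 0], "grip": 0.0854}
    - {"dp": [0, 0, 0], "rot": [0, 0, 0], "grip": 0.0854}

```text
clock: 31.45
tcp_pos: [0.451, -0.0502, 0.0693]
orientation: [3.138, -0.119, 0.001]
contact_force: [-0.3, 0.3, 0.3]
grip_width: 0.0854
```

Run:
```python
from h import *
st()
```

```text
t31.45 tcp [ 0.451  -0.0502  0.0693] yaw x -4.3 z [ 0.001 -0.001 -1.   ] F [-0.3  0.3  0.3] w 0.0854 j [ 0.49  0.43 -0.61  2.17  0.41  0.65 -0.48]
```

Call:
send_rows:
  motion:
    - {"dp": [-0.003, 0.007, 0], "rot": [0, 0, 0.01], "grip": 0.0854}
    - {"dp": [0, 0, -0.02], "rot": [0, 0, 0], "grip": 0.0854}
    - {"dp": [0, 0, -0.02], "rot": [0, 0, 0], "grip": 0.0854}
    - {"dp": [0, 0, -0.012], "rot": [0, 0, 0], "grip": 0.0854}
    - {"dp": [0, 0, 0], "rot": [0, 0, 0], "grip": 0.0854}

```text
clock: 32.08
tcp_pos: [0.4511, -0.0418, 0.0202]
orientation: [3.138, -0.1, 0.016]
contact_force: [-0.5, 0.3, 0.3]
grip_width: 0.0854
```

Run:
```python
from h import *
st()
```

```text
t32.08 tcp [ 0.4511 -0.0418  0.0202] yaw x -3.7 z [ 0.01  -0.002 -1.   ] F [-0.5  0.3  0.3] w 0.0854 j [ 0.4   0.51 -0.53  2.2   0.52  0.54 -0.59]
```

Call:
send_rows:
  motion:
    - {"dp": [-0.002, -0.001, -0.008], "rot": [0, 0.01, 0], "grip": 0.0854}
    - {"dp": [0, 0, -0.002], "rot": [0, 0, 0], "grip": 0.0854}
    - {"dp": [0, 0, 0], "rot": [0, 0, 0], "grip": 0.045}
    - {"dp": [0, 0, 0], "rot": [0, 0, 0], "grip": 0.045}
    - {"dp": [0, 0, 0], "rot": [0, 0, 0], "grip": 0.045}
    - {"dp": [0, 0, 0], "rot": [0, 0, 0], "grip": 0.045}
    - {"dp": [0, 0, 0], "rot": [0, 0, 0], "grip": 0.045}
  grip_force: 30

```text
clock: 32.95
tcp_pos: [0.4498, -0.0429, 0.0112]
orientation: [3.137, -0.101, 0.002]
contact_force: [-1.2, 0.0, -0.4]
grip_width: 0.0531
```

Run:
```python
from h import *
st(); f=grab('wrist')
import pickle; pickle.dump(f,open('w7.pkl','wb'))
cv2.imwrite('pics/w7.png',f['img'][:,:,::-1])
```

```text
t32.95 tcp [ 0.4498 -0.0429  0.0112] yaw x -3.7 z [ 0.001 -0.003 -1.   ] F [-1.2  0.  -0.4] w 0.0531 j [ 0.39  0.53 -0.52  2.2   0.53  0.53 -0.6 ]
```

View pics/w7.png

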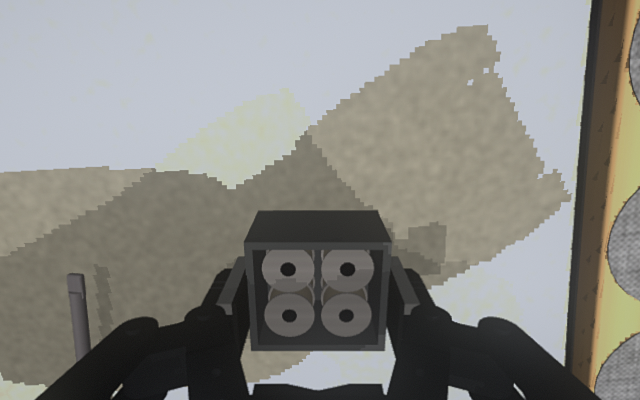

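Tray squarely held (rim rows 243–350). I'm lifting it, turning it to the caddy's yaw and carrying it above the bay.

Call:
send_rows:
  motion:
    - {"dp": [0, 0, 0.01], "rot": [0, 0, 0], "grip": 0.045}
    - {"dp": [0, 0, 0.02], "rot": [0, 0, 0], "grip": 0.045}
    - {"dp": [0, 0, 0.03], "rot": [0, 0, 0], "grip": 0.045}
    - {"dp": [0, 0, 0.03], "rot": [0, 0, 0], "grip": 0.045}
    - {"dp": [0, 0, 0.02], "rot": [0, 0, 0.03], "grip": 0.045}
    - {"dp": [0.015, 0, 0], "rot": [0, 0, 0.03], "grip": 0.045}
    - {"dp": [0.03, -0.004, 0], "rot": [0, 0, 0.03], "grip": 0.045}
    - {"dp": [0.03, -0.004, 0], "rot": [0, 0, 0.03], "grip": 0.045}
    - {"dp": [0.03, -0.004, 0], "rot": [0, 0, 0.03], "grip": 0.045}
    - {"dp": [0.03, -0.004, 0], "rot": [0, 0, 0], "grip": 0.045}
    - {"dp": [0.03, -0.004, 0], "rot": [0, 0, 0], "grip": 0.045}
    - {"dp": [0.025, 0, 0], "rot": [0, 0, 0], "grip": 0.045}
    - {"dp": [0.01, 0, 0], "rot": [0, 0, 0], "grip": 0.045}
    - {"dp": [0, 0, 0], "rot": [0, 0, 0], "grip": 0.045}
    - {"dp": [0, 0, 0], "rot": [0, 0, 0], "grip": 0.045}

```text
clock: 34.88
tcp_pos: [0.6562, -0.064, 0.1187]
orientation: [3.135, 0.148, -0.01]
contact_force: [-0.1, -0.4, -1.5]
grip_width: 0.0536
```

Run:
```python
from h import *
import pickle; f=pickle.load(open('w7.pkl','rb'))
r=onz(f,[(245,243),(391,243),(385,350),(251,350)],.034)[:,:2];print('rim',r.mean(0).round(4))
st()
```

```text
rim [ 0.4502 -0.0441]
t34.88 tcp [ 0.6562 -0.064   0.1187] yaw x 5.4 z [-0.006 -0.003 -1.   ] F [-0.1 -0.4 -1.5] w 0.0536 j [ 0.43  0.65 -0.62  1.65  0.44  0.99 -0.24]
```

Call:
send_rows:
  motion:
    - {"dp": [0.014, 0.001, 0], "rot": [0.003, -0.006, 0], "grip": 0.045}
    - {"dp": [0, 0, -0.02], "rot": [0, 0, 0], "grip": 0.045}
    - {"dp": [0, 0, -0.025], "rot": [0, 0, 0], "grip": 0.045}
    - {"dp": [0, 0, -0.015], "rot": [0, 0, 0], "grip": 0.045}
    - {"dp": [0, 0, 0], "rot": [0, 0, 0], "grip": 0.045}
    - {"dp": [0, 0, 0], "rot": [0, 0, 0], "grip": 0.045}

```text
clock: 35.62
tcp_pos: [0.669, -0.0633, 0.0545]
orientation: [3.137, 0.149, -0.003]
contact_force: [1.2, 0.3, -0.4]
grip_width: 0.0534
```

Run:
```python
from h import *
st()
f=grab('wrist'); im=f['img']; import pickle; pickle.dump(f,open('w8.pkl','wb'))
cv2.imwrite('pics/w8.png',im[:,:,::-1])
```

```text
t35.62 tcp [ 0.669  -0.0633  0.0545] yaw x 5.4 z [-0.002 -0.001 -1.   ] F [ 1.2  0.3 -0.4] w 0.0534 j [ 0.4   0.74 -0.58  1.66  0.49  0.9  -0.28]
```

View pics/w8.png

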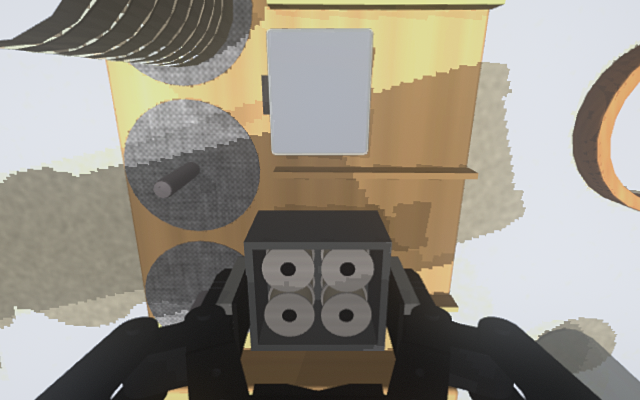

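Run:
```python
from h import *
import pickle; f=pickle.load(open('w8.pkl','rb'))
uy=np.array([-.0924,.9957]);ux=np.array([.9957,.0924])
for n,p,z in [('div+',(476,170),.03),('div+l',(274,169),.03),('div-',(455,303),.03),('disc',(192,165),.018),('tin front',(109,70),.018)]:
    q=onz(f,[p],z)[0,:2]; print(n,q.round(4),'x %.4f y %.4f'%(q@ux,q@uy))
o=get_obs()['tcp_pos'][:2]; print('tcp',o@ux,o@uy)
```

```text
div+ [ 0.7408 -0.0176] x 0.7360 y -0.0860
div+l [ 0.6448 -0.0261] x 0.6396 y -0.0856
div- [ 0.7464 -0.0911] x 0.7348 y -0.1597
disc [ 0.6019 -0.031 ] x 0.5964 y -0.0865
tin front [0.5644 0.0108] x 0.5630 y -0.0414
tcp 0.6602320324342199 -0.12494390214704651
```

Call:
send_rows:
  motion:
    - {"dp": [0.001, 0.003, -0.01], "rot": [0, 0, 0], "grip": 0.045}
    - {"dp": [0, 0, -0.009], "rot": [0, 0, 0], "grip": 0.045}
    - {"dp": [0, 0, 0], "rot": [0, 0, 0], "grip": 0.045}

```text
clock: 36.05
tcp_pos: [0.6708, -0.0602, 0.0356]
orientation: [3.137, 0.148, 0.0]
contact_force: [-0.1, 0.2, -1.4]
grip_width: 0.0538
```

Run:
```python
from h import *
st()
```

```text
t36.05 tcp [ 0.6708 -0.0602  0.0356] yaw x 5.4 z [ 0.    -0.001 -1.   ] F [-0.1  0.2 -1.4] w 0.0538 j [ 0.38  0.76 -0.57  1.66  0.51  0.87 -0.3 ]
```

Call:
send_rows:
  motion:
    - {"dp": [0, -0.001, -0.003], "rot": [0, 0, 0], "grip": 0.045}
    - {"dp": [0, 0, -0.003], "rot": [0, 0, 0], "grip": 0.045}
    - {"dp": [0, 0, -0.001], "rot": [0, 0, 0], "grip": 0.045}
    - {"dp": [0, 0, 0], "rot": [0, 0, 0], "grip": 0.06}
    - {"dp": [0, 0, 0], "rot": [0, 0, 0], "grip": 0.075}
    - {"dp": [0, 0, 0], "rot": [0, 0, 0], "grip": 0.075}
    - {"dp": [0, 0, 0], "rot": [0, 0, 0], "grip": 0.075}
    - {"dp": [0, 0, 0.02], "rot": [0, 0, 0], "grip": 0.075}
    - {"dp": [0, 0, 0.03], "rot": [0, 0, 0], "grip": 0.0854}
    - {"dp": [0, 0, 0.04], "rot": [0, 0, 0], "grip": 0.0854}
    - {"dp": [0, 0, 0.04], "rot": [0, 0, 0], "grip": 0.0854}
    - {"dp": [0, 0, 0.04], "rot": [0, 0, 0], "grip": 0.0854}
    - {"dp": [0, 0, 0.03], "rot": [0, 0, 0], "grip": 0.0854}
    - {"dp": [0, 0, 0], "rot": [0, 0, 0], "grip": 0.0854}
    - {"dp": [0, 0, 0], "rot": [0, 0, 0], "grip": 0.0854}

```text
clock: 37.92
tcp_pos: [0.6717, -0.0598, 0.2456]
orientation: [3.136, 0.151, 0.014]
contact_force: [-0.5, -0.6, 0.1]
grip_width: 0.0858
```

Run:
```python
from h import *
st()
f=grab('wrist'); im=f['img']; import pickle; pickle.dump(f,open('w9.pkl','wb'))
cv2.imwrite('pics/w9.png',im[:,:,::-1])
# automated: dark tray rim
g=cv2.cvtColor(im,cv2.COLOR_RGB2HSV); p=proj(f,[.6705,-.0625,.052])[0]; print('pred px',p)
```

```text
t37.92 tcp [ 0.6717 -0.0598  0.2456] yaw x 5.5 z [ 0.009 -0.001 -1.   ] F [-0.5 -0.6  0.1] w 0.0858 j [ 0.45  0.54 -0.67  1.51  0.35  1.2  -0.18]
pred px [313.86331217 170.47831568]
```

View pics/w9.png

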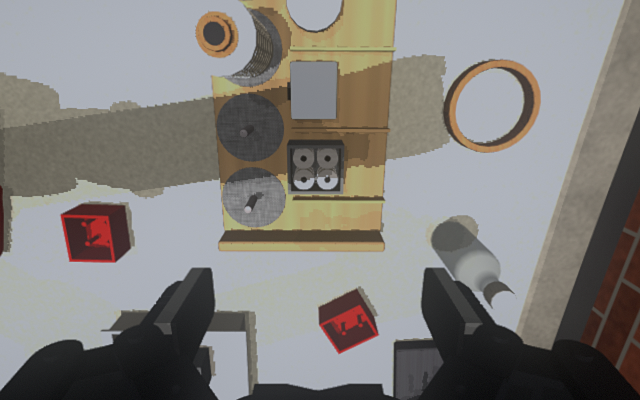

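Tray sits square between the dividers (rows 128 and 198). I'm fetching the full cone from the mat at (0.542,0.313).

Call:
send_rows:
  motion:
    - {"dp": [-0.01, 0.03, 0], "rot": [0, 0.009, 0], "grip": 0.0854}
    - {"dp": [-0.015, 0.04, 0], "rot": [0, 0, 0], "grip": 0.0854}
    - {"dp": [-0.015, 0.04, 0], "rot": [0, 0, 0], "grip": 0.0854}
    - {"dp": [-0.015, 0.04, 0], "rot": [0, 0, 0], "grip": 0.0854}
    - {"dp": [-0.015, 0.04, 0], "rot": [0, 0, 0], "grip": 0.0854}
    - {"dp": [-0.015, 0.04, 0], "rot": [0, 0, 0], "grip": 0.0854}
    - {"dp": [-0.015, 0.04, 0], "rot": [0, 0, 0], "grip": 0.0854}
    - {"dp": [-0.015, 0.04, 0], "rot": [0, 0, 0], "grip": 0.0854}
    - {"dp": [-0.015, 0.03, 0], "rot": [0, 0, 0], "grip": 0.0854}
    - {"dp": [0, 0.015, 0], "rot": [0, 0, 0], "grip": 0.0854}
    - {"dp": [0, 0, 0], "rot": [0, 0, 0], "grip": 0.0854}
    - {"dp": [0, 0, 0], "rot": [0, 0, 0], "grip": 0.0854}

```text
clock: 39.48
tcp_pos: [0.5315, 0.2987, 0.232]
orientation: [3.131, 0.145, -0.034]
contact_force: [0.3, 0.4, 0.0]
grip_width: 0.0853
```

Run:
```python
from h import *
import pickle; f=pickle.load(open('w9.pkl','rb'))
print(onz(f,[(249,127),(254,197)],.018)[:,:2].round(4).tolist()); st()
```

```text
[[0.6016, -0.0318], [0.6095, -0.106]]
t39.48 tcp [0.5315 0.2987 0.232 ] yaw x 5.3 z [-0.021 -0.008 -1.   ] F [0.3 0.4 0. ] w 0.0853 j [-0.06  0.49 -0.76  1.66  0.35  1.16 -0.81]
```

Call:
send_rows:
  motion:
    - {"dp": [0.0105, 0.014, -0.02], "rot": [0.008, -0.021, 0], "grip": 0.0854}
    - {"dp": [0, 0, -0.03], "rot": [0, 0, 0], "grip": 0.0854}
    - {"dp": [0, 0, -0.025], "rot": [0, 0, 0], "grip": 0.0854}
    - {"dp": [0, 0, -0.01], "rot": [0, 0, 0], "grip": 0.0854}
    - {"dp": [0, 0, 0], "rot": [0, 0, 0], "grip": 0.0854}
    - {"dp": [0, 0, 0], "rot": [0, 0, 0], "grip": 0.0854}

```text
clock: 40.22
tcp_pos: [0.5489, 0.3042, 0.1454]
orientation: [3.137, 0.123, 0.006]
contact_force: [-0.6, 1.1, 0.5]
grip_width: 0.0854
```

Run:
```python
from h import *
st()
```

```text
t40.23 tcp [0.5489 0.3042 0.1454] yaw x 4.5 z [ 0.004 -0.002 -1.   ] F [-0.6  1.1  0.5] w 0.0854 j [-0.1   0.59 -0.7   1.72  0.44  1.   -0.89]
```

Call:
send_rows:
  motion:
    - {"dp": [-0.0065, 0.009, 0], "rot": [0.002, 0.004, 0.01], "grip": 0.0854}
    - {"dp": [0, 0, 0], "rot": [0, 0, 0], "grip": 0.0854}
    - {"dp": [0, 0, -0.025], "rot": [0, 0, 0], "grip": 0.0854}
    - {"dp": [0, 0, -0.02], "rot": [0, 0, 0], "grip": 0.0854}
    - {"dp": [0, 0, 0], "rot": [0, 0, 0], "grip": 0.0854}

```text
clock: 40.85
tcp_pos: [0.5431, 0.3158, 0.1024]
orientation: [-3.136, -0.142, -0.007]
contact_force: [-0.7, -0.1, 0.5]
grip_width: 0.0857
```

Run:
```python
from h import *
st()
```

```text
t40.85 tcp [0.5431 0.3158 0.1024] yaw x 5.2 z [ 0.005  0.003 -1.   ] F [-0.7 -0.1  0.5] w 0.0857 j [-0.14  0.64 -0.68  1.75  0.49  0.93 -0.93]
```

Call:
send_rows:
  motion:
    - {"dp": [-0.001, -0.002, -0.015], "rot": [-0.003, 0.005, 0], "grip": 0.0854}
    - {"dp": [0, 0, -0.017], "rot": [0, 0, 0], "grip": 0.0854}
    - {"dp": [0, 0, -0.003], "rot": [0, 0, 0], "grip": 0.0854}
    - {"dp": [0, 0, 0], "rot": [0, 0, 0], "grip": 0.0854}
    - {"dp": [0, 0, 0], "rot": [0, 0, 0], "grip": 0.04}
    - {"dp": [0, 0, 0], "rot": [0, 0, 0], "grip": 0.04}
    - {"dp": [0, 0, 0], "rot": [0, 0, 0], "grip": 0.04}
    - {"dp": [0, 0, 0], "rot": [0, 0, 0], "grip": 0.04}
    - {"dp": [0, 0, 0], "rot": [0, 0, 0], "grip": 0.04}
  grip_force: 45

```text
clock: 41.98
tcp_pos: [0.5427, 0.3144, 0.0671]
orientation: [-3.138, -0.141, -0.002]
contact_force: [-0.4, -0.1, -1.3]
grip_width: 0.0473
```

Run:
```python
from h import *
st()
```

```text
t41.98 tcp [0.5427 0.3144 0.0671] yaw x 5.2 z [ 0.001  0.001 -1.   ] F [-0.4 -0.1 -1.3] w 0.0473 j [-0.16  0.68 -0.65  1.77  0.52  0.88 -0.96]
```

Call:
send_rows:
  motion:
    - {"dp": [0, 0, 0.01], "rot": [0, 0, 0], "grip": 0.04}
    - {"dp": [0, 0, 0.025], "rot": [0, 0, 0], "grip": 0.04}
    - {"dp": [0, 0, 0.03], "rot": [0, 0, 0], "grip": 0.04}
    - {"dp": [0, 0, 0.03], "rot": [0, 0, 0], "grip": 0.04}
    - {"dp": [-0.015, -0.02, 0.015], "rot": [0, 0, 0], "grip": 0.04}
    - {"dp": [-0.02, -0.03, 0], "rot": [0, 0, 0], "grip": 0.04}
    - {"dp": [-0.02, -0.035, 0], "rot": [0, 0, 0], "grip": 0.04}
    - {"dp": [0, -0.035, 0], "rot": [0, 0, 0], "grip": 0.04}
    - {"dp": [0, -0.035, 0], "rot": [0, 0, 0], "grip": 0.04}
    - {"dp": [0, -0.035, 0], "rot": [0, 0, 0], "grip": 0.04}
    - {"dp": [0, -0.035, 0], "rot": [0, 0, 0], "grip": 0.04}
    - {"dp": [0, -0.035, 0], "rot": [0, 0, 0], "grip": 0.04}
    - {"dp": [0, -0.035, 0], "rot": [0, 0, 0], "grip": 0.04}
    - {"dp": [0, -0.035, 0], "rot": [0, 0, 0], "grip": 0.04}
    - {"dp": [0, -0.035, 0], "rot": [0, 0, 0], "grip": 0.04}
    - {"dp": [0, -0.03, 0], "rot": [0, 0, 0], "grip": 0.04}
    - {"dp": [0, -0.015, 0], "rot": [0, 0, 0], "grip": 0.04}
    - {"dp": [0, 0, 0], "rot": [0, 0, 0], "grip": 0.04}
    - {"dp": [0, 0, 0], "rot": [0, 0, 0], "grip": 0.04}

```text
clock: 44.35
tcp_pos: [0.4828, -0.106, 0.1883]
orientation: [3.137, 0.15, 0.011]
contact_force: [-0.4, 0.2, -2.9]
grip_width: 0.0474
```

Run:
```python
from h import *
st()
```

```text
t44.35 tcp [ 0.4828 -0.106   0.1883] yaw x 5.5 z [ 0.007 -0.001 -1.   ] F [-0.4  0.2 -2.9] w 0.0474 j [ 0.68  0.3  -0.7   1.99  0.24  0.92 -0.04]
```

Call:
send_rows:
  motion:
    - {"dp": [0.02, 0, 0], "rot": [0.001, 0.007, 0], "grip": 0.04}
    - {"dp": [0.035, 0, 0], "rot": [0, 0, 0], "grip": 0.04}
    - {"dp": [0.035, 0, 0], "rot": [0, 0, 0], "grip": 0.04}
    - {"dp": [0.025, 0, 0], "rot": [0, 0, 0], "grip": 0.04}
    - {"dp": [0.008, 0, 0], "rot": [0, 0, 0], "grip": 0.04}
    - {"dp": [0, 0, 0], "rot": [0, 0, 0], "grip": 0.04}
    - {"dp": [0, 0, 0], "rot": [0, 0, 0], "grip": 0.04}

```text
clock: 45.22
tcp_pos: [0.6077, -0.0953, 0.1881]
orientation: [-3.134, -0.17, 0.004]
contact_force: [0.3, -0.2, -2.7]
grip_width: 0.0478
```

Run:
```python
from h import *
st()
```

```text
t45.23 tcp [ 0.6077 -0.0953  0.1881] yaw x 6.2 z [-0.003  0.003 -1.   ] F [ 0.3 -0.2 -2.7] w 0.0478 j [ 0.53  0.5  -0.65  1.71  0.34  1.05 -0.12]
```

Call:
send_rows:
  motion:
    - {"dp": [0.002, -0.01, 0], "rot": [-0.003, -0.003, -0.012], "grip": 0.04}
    - {"dp": [0, 0, -0.02], "rot": [0, 0, 0], "grip": 0.04}
    - {"dp": [0, 0, -0.025], "rot": [0, 0, 0], "grip": 0.04}
    - {"dp": [0, 0, -0.005], "rot": [0, 0, 0], "grip": 0.04}
    - {"dp": [0, 0, 0], "rot": [0, 0, 0], "grip": 0.04}

```text
clock: 45.85
tcp_pos: [0.607, -0.1078, 0.1346]
orientation: [3.136, 0.147, -0.003]
contact_force: [-0.6, -0.1, -2.5]
grip_width: 0.0476
```

Run:
```python
from h import *
st()
```

```text
t45.85 tcp [ 0.607  -0.1078  0.1346] yaw x 5.4 z [-0.002 -0.002 -1.   ] F [-0.6 -0.1 -2.5] w 0.0476 j [ 0.53  0.56 -0.62  1.75  0.39  0.95 -0.15]
```

Call:
send_rows:
  motion:
    - {"dp": [0.0025, 0.002, -0.005], "rot": [0.002, -0.002, 0], "grip": 0.04}
    - {"dp": [0, 0, -0.012], "rot": [0, 0, 0], "grip": 0.04}
    - {"dp": [0, 0, -0.012], "rot": [0, 0, 0], "grip": 0.04}
    - {"dp": [0, 0, -0.012], "rot": [0, 0, 0], "grip": 0.04}
    - {"dp": [0, 0, 0], "rot": [0, 0, 0], "grip": 0.04}

```text
clock: 46.48
tcp_pos: [0.6102, -0.1055, 0.0916]
orientation: [-3.138, -0.147, -0.003]
contact_force: [-0.8, 0.4, -2.1]
grip_width: 0.0473
```

Run:
```python
from h import *
st()
```

```text
t46.48 tcp [ 0.6102 -0.1055  0.0916] yaw x 5.3 z [ 0.002  0.    -1.   ] F [-0.8  0.4 -2.1] w 0.0473 j [ 0.5   0.62 -0.59  1.78  0.43  0.88 -0.19]
```

Call:
send_rows:
  motion:
    - {"dp": [0, 0, -0.007], "rot": [0, 0, 0], "grip": 0.04}
    - {"dp": [0, 0, -0.004], "rot": [0, 0, 0], "grip": 0.04}
    - {"dp": [0, 0, -0.0015], "rot": [0, 0, 0], "grip": 0.04}
    - {"dp": [0, 0, -0.001], "rot": [0, 0, 0], "grip": 0.04}
    - {"dp": [0, 0, 0], "rot": [0, 0, 0], "grip": 0.04}

```text
clock: 47.1
tcp_pos: [0.6111, -0.1055, 0.0794]
orientation: [3.137, 0.146, 0.005]
contact_force: [0.2, 0.2, -2.9]
grip_width: 0.0476
```

Run:
```python
from h import *
st()
```

```text
t47.10 tcp [ 0.6111 -0.1055  0.0794] yaw x 5.3 z [ 0.004 -0.001 -1.   ] F [ 0.2  0.2 -2.9] w 0.0476 j [ 0.49  0.63 -0.58  1.78  0.44  0.86 -0.2 ]
```

Call:
send_rows:
  motion:
    - {"dp": [0, 0, -0.0015], "rot": [0, 0, 0], "grip": 0.04}
    - {"dp": [0, 0, -0.001], "rot": [0, 0, 0], "grip": 0.04}
    - {"dp": [0, 0, 0], "rot": [0, 0, 0], "grip": 0.052}
    - {"dp": [0, 0, 0], "rot": [0, 0, 0], "grip": 0.0854}
    - {"dp": [0, 0, 0], "rot": [0, 0, 0], "grip": 0.0854}
    - {"dp": [0, 0, 0], "rot": [0, 0, 0], "grip": 0.0854}
    - {"dp": [0, 0, 0], "rot": [0, 0, 0], "grip": 0.0854}
    - {"dp": [0, 0, 0.02], "rot": [0, 0, 0], "grip": 0.0854}
    - {"dp": [0, 0, 0.03], "rot": [0, 0, 0], "grip": 0.0854}
    - {"dp": [0, 0, 0.04], "rot": [0, 0, 0], "grip": 0.0854}
    - {"dp": [0, 0, 0.04], "rot": [0, 0, 0], "grip": 0.0854}
    - {"dp": [0, 0, 0.02], "rot": [0, 0, 0], "grip": 0.0854}
    - {"dp": [0, 0, 0], "rot": [0, 0, 0], "grip": 0.0854}

```text
clock: 48.72
tcp_pos: [0.613, -0.1045, 0.2412]
orientation: [3.136, 0.148, 0.018]
contact_force: [-0.4, -0.2, -1.6]
grip_width: 0.0853
```

Call:
send_rows:
  motion:
    - {"dp": [-0.005, 0.03, 0], "rot": [0, 0, 0], "grip": 0.0854}
    - {"dp": [-0.005, 0.04, 0], "rot": [0, 0, 0], "grip": 0.0854}
    - {"dp": [-0.005, 0.04, 0], "rot": [0, 0, 0], "grip": 0.0854}
    - {"dp": [-0.005, 0.04, 0], "rot": [0, 0, 0], "grip": 0.0854}
    - {"dp": [-0.005, 0.04, 0], "rot": [0, 0, 0], "grip": 0.0854}
    - {"dp": [-0.005, 0.04, 0], "rot": [0, 0, 0], "grip": 0.0854}
    - {"dp": [-0.005, 0.04, 0], "rot": [0, 0, 0], "grip": 0.0854}
    - {"dp": [-0.005, 0.04, 0], "rot": [0, 0, 0], "grip": 0.0854}
    - {"dp": [-0.005, 0.04, 0], "rot": [0, 0, 0], "grip": 0.0854}
    - {"dp": [0, 0.04, 0], "rot": [0, 0, 0], "grip": 0.0854}
    - {"dp": [0, 0.04, 0], "rot": [0, 0, 0], "grip": 0.0854}
    - {"dp": [0, 0.03, 0], "rot": [0, 0, 0], "grip": 0.0854}
    - {"dp": [0, 0.02, 0], "rot": [0, 0, 0], "grip": 0.0854}
    - {"dp": [0, 0, 0], "rot": [0, 0, 0], "grip": 0.0854}
    - {"dp": [0, 0, 0], "rot": [0, 0, 0], "grip": 0.0854}

```text
clock: 50.6
tcp_pos: [0.5581, 0.3843, 0.2316]
orientation: [3.129, 0.143, -0.006]
contact_force: [-0.7, 0.2, 0.5]
grip_width: 0.0854
```

Run:
```python
from h import *
st()
```

```text
t50.60 tcp [0.5581 0.3843 0.2316] yaw x 5.2 z [-0.003 -0.009 -1.   ] F [-0.7  0.2  0.5] w 0.0854 j [-0.22  0.59 -0.72  1.5   0.4   1.22 -0.91]
```

Call:
send_rows:
  motion:
    - {"dp": [0.002, 0.018, -0.02], "rot": [0.009, -0.003, 0], "grip": 0.0854}
    - {"dp": [0, 0, -0.03], "rot": [0, 0, 0], "grip": 0.0854}
    - {"dp": [0, 0, -0.025], "rot": [0, 0, 0], "grip": 0.0854}
    - {"dp": [0, 0, -0.01], "rot": [0, 0, 0], "grip": 0.0854}
    - {"dp": [0, 0, 0], "rot": [0, 0, 0], "grip": 0.0854}
    - {"dp": [0, 0, 0], "rot": [0, 0, 0], "grip": 0.0854}

```text
clock: 51.35
tcp_pos: [0.5619, 0.4006, 0.1407]
orientation: [3.138, 0.135, 0.001]
contact_force: [-0.6, -0.3, 0.7]
grip_width: 0.0855
```

Run:
```python
from h import *
st()
```

```text
t51.35 tcp [0.5619 0.4006 0.1407] yaw x 4.9 z [ 0.001 -0.    -1.   ] F [-0.6 -0.3  0.7] w 0.0855 j [-0.26  0.68 -0.68  1.56  0.47  1.07 -0.98]
```

Call:
send_rows:
  motion:
    - {"dp": [-0.001, 0.002, -0.02], "rot": [0, 0, 0.005], "grip": 0.0854}
    - {"dp": [0, 0, -0.025], "rot": [0, 0, 0], "grip": 0.0854}
    - {"dp": [0, 0, -0.018], "rot": [0, 0, 0], "grip": 0.0854}
    - {"dp": [0, 0, -0.008], "rot": [0, 0, 0], "grip": 0.0854}
    - {"dp": [0, 0, 0], "rot": [0, 0, 0], "grip": 0.0854}

```text
clock: 51.98
tcp_pos: [0.5614, 0.4037, 0.0673]
orientation: [-3.137, -0.143, -0.005]
contact_force: [-0.3, -0.4, 0.5]
grip_width: 0.0852
```

Run:
```python
from h import *
st()
```

```text
t51.98 tcp [0.5614 0.4037 0.0673] yaw x 5.2 z [ 0.003  0.002 -1.   ] F [-0.3 -0.4  0.5] w 0.0852 j [-0.29  0.76 -0.64  1.6   0.53  0.96 -1.02]
```

Call:
send_rows:
  motion:
    - {"dp": [0, -0.001, -0.002], "rot": [-0.002, 0.003, 0], "grip": 0.0854}
    - {"dp": [0, 0, 0], "rot": [0, 0, 0], "grip": 0.035}
    - {"dp": [0, 0, 0], "rot": [0, 0, 0], "grip": 0.035}
    - {"dp": [0, 0, 0], "rot": [0, 0, 0], "grip": 0.035}
    - {"dp": [0, 0, 0], "rot": [0, 0, 0], "grip": 0.035}
    - {"dp": [0, 0, 0], "rot": [0, 0, 0], "grip": 0.035}
  grip_force: 40

```text
clock: 52.72
tcp_pos: [0.5624, 0.4035, 0.0673]
orientation: [-3.137, -0.143, -0.004]
contact_force: [0.4, -0.0, 0.0]
grip_width: 0.0422
```

Run:
```python
from h import *
st()
```

```text
t52.73 tcp [0.5624 0.4035 0.0673] yaw x 5.2 z [ 0.003  0.002 -1.   ] F [ 0.4 -0.   0. ] w 0.0422 j [-0.29  0.76 -0.64  1.6   0.53  0.96 -1.02]
```

Call:
send_rows:
  motion:
    - {"dp": [0, 0, 0.01], "rot": [0, 0, 0], "grip": 0.035}
    - {"dp": [0, 0, 0.025], "rot": [0, 0, 0], "grip": 0.035}
    - {"dp": [0, 0, 0.03], "rot": [0, 0, 0], "grip": 0.035}
    - {"dp": [0, 0, 0.03], "rot": [0, 0, 0], "grip": 0.035}
    - {"dp": [-0.015, -0.02, 0.015], "rot": [0, 0, 0], "grip": 0.035}
    - {"dp": [-0.025, -0.03, 0], "rot": [0, 0, 0], "grip": 0.035}
    - {"dp": [-0.025, -0.035, 0], "rot": [0, 0, 0], "grip": 0.035}
    - {"dp": [-0.01, -0.035, 0], "rot": [0, 0, 0], "grip": 0.035}
    - {"dp": [0, -0.035, 0], "rot": [0, 0, 0], "grip": 0.035}
    - {"dp": [0, -0.035, 0], "rot": [0, 0, 0], "grip": 0.035}
    - {"dp": [0, -0.035, 0], "rot": [0, 0, 0], "grip": 0.035}
    - {"dp": [0, -0.035, 0], "rot": [0, 0, 0], "grip": 0.035}
    - {"dp": [0, -0.035, 0], "rot": [0, 0, 0], "grip": 0.035}
    - {"dp": [0, -0.035, 0], "rot": [0, 0, 0], "grip": 0.035}
    - {"dp": [0, -0.035, 0], "rot": [0, 0, 0], "grip": 0.035}
    - {"dp": [0, -0.035, 0], "rot": [0, 0, 0], "grip": 0.035}
    - {"dp": [0, -0.02, 0], "rot": [0, 0, 0], "grip": 0.035}
    - {"dp": [0, 0, 0], "rot": [0, 0, 0], "grip": 0.035}
    - {"dp": [0, 0, 0], "rot": [0, 0, 0], "grip": 0.035}

```text
clock: 55.1
tcp_pos: [0.4836, -0.0254, 0.1935]
orientation: [-3.136, -0.152, -0.026]
contact_force: [-0.5, -0.6, -1.3]
grip_width: 0.0423
```

Run:
```python
from h import *
st()
```

```text
t55.10 tcp [ 0.4836 -0.0254  0.1935] yaw x 5.5 z [ 0.016  0.002 -1.   ] F [-0.5 -0.6 -1.3] w 0.0423 j [ 0.56  0.28 -0.73  2.01  0.23  0.92 -0.2 ]
```

Call:
send_rows:
  motion:
    - {"dp": [0.02, -0.008, 0.012], "rot": [-0.002, 0.016, 0], "grip": 0.035}
    - {"dp": [0.03, -0.005, 0.006], "rot": [0, 0, 0], "grip": 0.035}
    - {"dp": [0.03, -0.003, 0], "rot": [0, 0, 0], "grip": 0.035}
    - {"dp": [0.025, 0, 0], "rot": [0, 0, 0], "grip": 0.035}
    - {"dp": [0.01, 0, 0], "rot": [0, 0, 0], "grip": 0.035}
    - {"dp": [0, 0, 0], "rot": [0, 0, 0], "grip": 0.035}
    - {"dp": [0, 0, 0], "rot": [0, 0, 0], "grip": 0.035}

```text
clock: 55.98
tcp_pos: [0.6003, -0.032, 0.2131]
orientation: [-3.135, -0.172, 0.001]
contact_force: [0.5, -1.1, -1.7]
grip_width: 0.042
```

Run:
```python
from h import *
st()
```

```text
t55.98 tcp [ 0.6003 -0.032   0.2131] yaw x 6.3 z [-0.001  0.002 -1.   ] F [ 0.5 -1.1 -1.7] w 0.0420 j [ 0.46  0.46 -0.68  1.72  0.32  1.08 -0.21]
```

Call:
send_rows:
  motion:
    - {"dp": [0.002, 0, -0.02], "rot": [-0.002, 0, -0.015], "grip": 0.035}
    - {"dp": [0, 0, -0.025], "rot": [0, 0, 0], "grip": 0.035}
    - {"dp": [0, 0, -0.02], "rot": [0, 0, 0], "grip": 0.035}
    - {"dp": [0, 0, -0.006], "rot": [0, 0, 0], "grip": 0.035}
    - {"dp": [0, 0, 0], "rot": [0, 0, 0], "grip": 0.035}

```text
clock: 56.6
tcp_pos: [0.5985, -0.0327, 0.1365]
orientation: [3.137, 0.144, -0.007]
contact_force: [-0.4, -0.5, -0.7]
grip_width: 0.0425
```

Run:
```python
from h import *
st()
```

```text
t56.60 tcp [ 0.5985 -0.0327  0.1365] yaw x 5.3 z [-0.004 -0.002 -1.   ] F [-0.4 -0.5 -0.7] w 0.0425 j [ 0.43  0.54 -0.64  1.79  0.39  0.94 -0.29]
```

Call:
send_rows:
  motion:
    - {"dp": [0.0035, 0.0005, -0.005], "rot": [0.002, -0.004, 0], "grip": 0.035}
    - {"dp": [0, 0, -0.013], "rot": [0, 0, 0], "grip": 0.035}
    - {"dp": [0, 0, -0.013], "rot": [0, 0, 0], "grip": 0.035}
    - {"dp": [0, 0, -0.013], "rot": [0, 0, 0], "grip": 0.035}
    - {"dp": [0, 0, 0], "rot": [0, 0, 0], "grip": 0.035}

```text
clock: 57.22
tcp_pos: [0.6027, -0.0323, 0.0903]
orientation: [-3.138, -0.143, -0.003]
contact_force: [-0.4, 0.2, -1.0]
grip_width: 0.0423
```

Run:
```python
from h import *
st()
```

```text
t57.23 tcp [ 0.6027 -0.0323  0.0903] yaw x 5.2 z [ 0.002  0.    -1.   ] F [-0.4  0.2 -1. ] w 0.0423 j [ 0.4   0.6  -0.61  1.82  0.44  0.86 -0.33]
```

Down the last 11 mm, then release and retreat.

Call:
send_rows:
  motion:
    - {"dp": [0, 0, -0.006], "rot": [0, 0, 0], "grip": 0.035}
    - {"dp": [0, 0, -0.003], "rot": [0, 0, 0], "grip": 0.035}
    - {"dp": [0, 0, -0.001], "rot": [0, 0, 0], "grip": 0.035}
    - {"dp": [0, 0, 0], "rot": [0, 0, 0], "grip": 0.035}

```text
clock: 57.72
tcp_pos: [0.6034, -0.0322, 0.0803]
orientation: [-3.138, -0.143, -0.005]
contact_force: [-0.1, 0.3, -1.6]
grip_width: 0.0423
```

Run:
```python
from h import *
st()
```

```text
t57.73 tcp [ 0.6034 -0.0322  0.0803] yaw x 5.2 z [ 0.003  0.    -1.   ] F [-0.1  0.3 -1.6] w 0.0423 j [ 0.4   0.61 -0.6   1.82  0.45  0.84 -0.33]
```

Call:
send_rows:
  motion:
    - {"dp": [-0.001, 0, -0.0015], "rot": [0, 0.003, 0], "grip": 0.035}
    - {"dp": [0, 0, -0.001], "rot": [0, 0, 0], "grip": 0.035}
    - {"dp": [0, 0, 0], "rot": [0, 0, 0], "grip": 0.048}
    - {"dp": [0, 0, 0], "rot": [0, 0, 0], "grip": 0.0854}
    - {"dp": [0, 0, 0], "rot": [0, 0, 0], "grip": 0.0854}
    - {"dp": [0, 0, 0], "rot": [0, 0, 0], "grip": 0.0854}
    - {"dp": [0, 0, 0], "rot": [0, 0, 0], "grip": 0.0854}
    - {"dp": [0, 0, 0.02], "rot": [0, 0, 0], "grip": 0.0854}
    - {"dp": [0, 0, 0.03], "rot": [0, 0, 0], "grip": 0.0854}
    - {"dp": [0, 0, 0.04], "rot": [0, 0, 0], "grip": 0.0854}
    - {"dp": [0, 0, 0.04], "rot": [0, 0, 0], "grip": 0.0854}
    - {"dp": [0, 0, 0.04], "rot": [0, 0, 0], "grip": 0.0854}
    - {"dp": [-0.01, -0.04, 0.03], "rot": [0, 0, 0], "grip": 0.0854}
    - {"dp": [-0.02, -0.05, 0], "rot": [0, 0, 0], "grip": 0.0854}
    - {"dp": [-0.02, -0.05, 0], "rot": [0, 0, 0], "grip": 0.0854}
    - {"dp": [-0.02, -0.05, 0], "rot": [0, 0, 0], "grip": 0.0854}
    - {"dp": [-0.02, -0.05, 0], "rot": [0, 0, 0], "grip": 0.0854}
    - {"dp": [-0.02, -0.05, 0], "rot": [0, 0, 0], "grip": 0.0854}
    - {"dp": [-0.01, -0.03, 0], "rot": [0, 0, 0], "grip": 0.0854}
    - {"dp": [0, 0, 0], "rot": [0, 0, 0], "grip": 0.0854}

```text
clock: 60.22
tcp_pos: [0.4785, -0.3567, 0.3062]
orientation: [3.132, 0.155, 0.03]
contact_force: [0.4, 0.3, 0.7]
grip_width: 0.0855
```

Call:
send_rows:
  motion:
    - {"dp": [-0.03, -0.04, 0], "rot": [0, 0, 0], "grip": 0.0854}
    - {"dp": [-0.03, -0.05, 0], "rot": [0, 0, 0], "grip": 0.0854}
    - {"dp": [-0.03, -0.05, 0], "rot": [0, 0, 0], "grip": 0.0854}
    - {"dp": [-0.03, -0.04, 0], "rot": [0, 0, 0], "grip": 0.0854}
    - {"dp": [0, 0, 0], "rot": [0, 0, 0], "grip": 0.0854}
    - {"dp": [0, 0, 0], "rot": [0, 0, 0], "grip": 0.0854}

```text
clock: 60.98
tcp_pos: [0.3632, -0.5311, 0.3135]
orientation: [3.13, 0.181, 0.044]
contact_force: [0.4, -0.0, -0.7]
grip_width: 0.0856
```

Run:
```python
from h import *
st()
f=grab('top','topZ.png');s=grab('side','sZ.png')
a=cv2.resize(f['img'][140:270,255:495,::-1],None,fx=2.9,fy=2.4,interpolation=cv2.INTER_CUBIC);b=cv2.resize(s['img'][110:260,200:470,::-1],None,fx=1.8,fy=1.8)
c=np.zeros((a.shape[0]+b.shape[0],a.shape[1],3),np.uint8);c[:a.shape[0]]=a;c[a.shape[0]:,:b.shape[1]]=b;cv2.imwrite('pics/cZ.png',c);print(c.shape)
```

```text
t60.98 tcp [ 0.3632 -0.5311  0.3135] yaw x 6.6 z [ 0.029 -0.004 -1.   ] F [ 0.4 -0.  -0.7] w 0.0856 j [ 1.26  0.4  -0.52  1.52  0.19  1.25  0.84]
(582, 696, 3)
```

View pics/cZ.png

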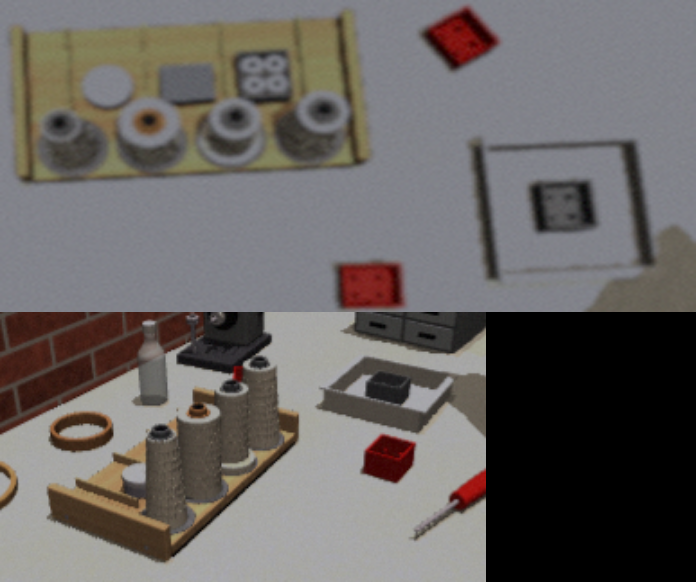

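The final view shows four cones upright in their original order. The full tray is square in the right bay, the empty tray is flat in the bin, and the red trays haven't moved.

```bash
python3 -c "
from h import *
st(); print(hand_in())"
```

```text
t61.08 tcp [ 0.3628 -0.5314  0.3133] yaw x 6.6 z [ 0.028 -0.005 -1.   ] F [-0.7  0.3 -0.1] w 0.0851 j [ 1.26  0.4  -0.52  1.52  0.19  1.25  0.84]
the job is handed in; nothing more can be done
None
```

The job is done and handed in at 61 s of the allowed 131 s.

- **What I did:** I stood the flanged and full cones on the mat, then set the empty tray flat in the white bin. The full tray went into the free bay, and each cone went back on its own pin.
- **Last checks:** The final top and side views show four upright cones in their original order. The full tray is square between its dividers, and the empty tray is flat near the middle of the bin. The red trays were not touched, and the gripper is well clear of everything.
- **What disagreed:** Some early wrist-camera positions were up to 6 mm off, because I paired a picture with a pose taken slightly later. I corrected this with closer looks before placing anything. The forces I read between moves stayed within about 3 N.

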